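# Lay the painter's place around the mixing tile

### The job

Lay the painting place around the square white mixing tile, with left, right and behind as seen from the robot's base: stand the water cup in the middle of the round grey felt mat to the left of the tile, the varnish bottle in the middle of the mat behind the tile (on its far side), and the squat paint pot in the middle of the mat to its right, with the small metal tin centred on the pot's lid. Set everything down gently, without dropping it or tipping it over, and leave the spray can where it is.

Things in the scene. Friction and masses are not known exactly. Their poses are not given: they have to be found in the camera images.
- tile: square white ceramic mixing tile, 110 x 110 mm, 8 mm thick, with two dabs of dried paint, fixed flat on the table. Origin at the centre of its underside; its x axis points behind it (away from the robot base), its y axis to its left, z up. It is turned by at most 0.25 rad from the table's axes
- mat_a: one of three identical round grey felt mats, 80 mm across, 5 mm thick, fixed to the table; origin at the centre of its underside. One mat lies left of the tile, one right of it, one behind it, centres 110 to 150 mm from the tile's centre; which of mat_a, mat_b, mat_c is which changes from start to start
- mat_b: one of three identical round grey felt mats, 80 mm across, 5 mm thick, fixed to the table; origin at the centre of its underside. One mat lies left of the tile, one right of it, one behind it, centres 110 to 150 mm from the tile's centre; which of mat_a, mat_b, mat_c is which changes from start to start
- mat_c: one of three identical round grey felt mats, 80 mm across, 5 mm thick, fixed to the table; origin at the centre of its underside. One mat lies left of the tile, one right of it, one behind it, centres 110 to 150 mm from the tile's centre; which of mat_a, mat_b, mat_c is which changes from start to start
- cup: open, empty white ceramic water cup without handle, 60 mm across the rim, slightly narrower at the foot, 85 mm high, wall 4 mm, about 160 g, standing upright on the table. Origin at the centre of its underside, z up through the mouth
- pot: squat closed white plastic paint pot with a flat grey lid: body 52 to 54 mm across, lid 58 mm across and 12 mm thick, 44 mm high in all, about 140 g, standing upright on the table. Origin at the centre of its underside, z up
- tin: small plain metal tin, 38 mm across with a 40 mm lid (the top 8 mm), 32 mm high in all, about 70 g, standing upright on the table. Origin at the centre of its underside, z up
- bottle: small amber varnish bottle with a paper band: body 42 mm across up to 78 mm height, then a shoulder narrowing to a black cap 26 mm across from 92 to 114 mm height (its top), about 170 g, standing upright on the table. Origin at the centre of its underside, z up
- spray_can: small white and red spray can with a black cap, standing loose, not to be moved: 48 mm across, 110 mm high. Origin at the centre of its underside
Things that resemble listed ones, but are neither listed nor needed, are in the scene too. What is shaped like the mat_c but brown or pink is not meant. What is shaped like the cup but purple is not meant.

How it is judged:
At the end, for the whole second after the job is handed in: The cup stands on the mat left of the tile, the bottle on the mat behind it and the pot on the mat right of it, each within 15 mm of that mat's centre; the tin stands on the pot's lid within 10 mm of its centre; all four upright within 0.1 rad, at rest and released (((horizontal distance between cup and mat_a below 0.015 m and y of mat_a in the frame of tile above 0.08 m) or (horizontal distance between cup and mat_b below 0.015 m and y of mat_b in the frame of tile above 0.08 m) or (horizontal distance between cup and mat_c below 0.015 m and y of mat_c in the frame of tile above 0.08 m)) and height (world z) of cup between 0.002 and 0.01 m and ((horizontal distance between pot and mat_a below 0.015 m and y of mat_a in the frame of tile below -0.08 m) or (horizontal distance between pot and mat_b below 0.015 m and y of mat_b in the frame of tile below -0.08 m) or (horizontal distance between pot and mat_c below 0.015 m and y of mat_c in the frame of tile below -0.08 m)) and height (world z) of pot between 0.002 and 0.01 m and ((horizontal distance between bottle and mat_a below 0.015 m and x of mat_a in the frame of tile above 0.08 m) or (horizontal distance between bottle and mat_b below 0.015 m and x of mat_b in the frame of tile above 0.08 m) or (horizontal distance between bottle and mat_c below 0.015 m and x of mat_c in the frame of tile above 0.08 m)) and height (world z) of bottle between 0.002 and 0.01 m and horizontal distance between tin and pot below 0.01 m and z of tin in the frame of pot between 0.04 and 0.049 m and angle between each of cup, pot, tin, bottle's own z axis and vertical below 0.1 rad and linear speed of each of cup, pot, tin, bottle below 0.02 m/s and angular speed of each of cup, pot, tin, bottle below 0.2 rad/s and contact force between each of cup, pot, tin, bottle and the fingers below 0.1 N); the robot touches nothing.
It fails at once if the cup, pot, tin or bottle is dropped: falls free by more than about 18 mm ((linear speed of cup above 0.6 m/s and contact force between cup and the fingers below 0.1 N) or (linear speed of pot above 0.6 m/s and contact force between pot and the fingers below 0.1 N) or (linear speed of tin above 0.6 m/s and contact force between tin and the fingers below 0.1 N) or (linear speed of bottle above 0.6 m/s and contact force between bottle and the fingers below 0.1 N)).
It fails at once if the cup, pot, tin or bottle is tipped over (more than 45 degrees) (angle between any of cup, pot, tin, bottle's own z axis and vertical above 0.785 rad).
It fails at once if the spray can is shifted by more than 20 mm (distance of spray_can from where it was at the start of the episode above 0.02 m).
It also fails if it takes over 118 s, if anything falls off the work surface, if the arm or the gripper's body presses on something with over 40 N, if the wrist force passes 120 N, or if a joint passes its speed limit or range.

### The arm

A 7-joint arm with a two-finger parallel gripper is mounted at the origin on the work surface. World frame = base frame: x ahead of the robot, y to its left, z up, the work surface at z = 0. Lengths are in m, angles in rad, forces in N, time in s.
With the tool pointing down it reaches from about 0.425 to 0.875 m from the base axis. Payload 4.7 kg.
Tool frame: the origin (TCP) lies at the very end of the fingers, on their centre line; the grasp point (between the pads) lies 19 mm behind it; z points along the fingers, y is the line along which they close (so a half turn about z gives the same grasp; the last joint's range is limited). The gripper opens to 87 mm and grips with 3 to 60 N. Pads are 19 mm wide; open, the fingers measure 117 mm over their backs; the gripper's body (75 mm by 190 mm) begins 51 mm behind the grasp point.
Start: joints at [-1.197, 0.321, -0.07, 1.45, 0.023, 1.371, -0.057], TCP at [0.229, 0.608, 0.223] pointing down, gripper open.
Joint ranges: [-2.86, 2.86], [-0.3, 2.09], [-1.38, 1.24], [0.06, 2.45], [-1.56, 4.7], [0.09, 2.05], [-2.69, 2.69]. Speed limits (rad/s): [2.57, 2.57, 3.14, 3.14, 3.14, 3.14, 3.14].

### API

Orientations are given as a rotation vector (axis times angle).
In Python, from bench import ctrl, vision gives the robot as it stands.
- The arm moves only by the tool jog_arm, never from a script. Its argument "increments" is a list of rows, each an object of numbers: "tx", "ty", "tz": the shift along the tool's x, y, z in mm; "wx", "wy", "wz": the turn, a rotation vector about the tool's x, y, z in rad; "gripper": the opening, from 0 (shut) to 1 (fully open). In form: [{"tx": .., "ty": .., "tz": .., "wx": .., "wy": .., "wz": .., "gripper": ..}, ...]. A call has exactly 5 rows; each row is the pose to reach, as a shift and turn from the pose commanded when the call began, along the tool's axes at that moment; what a row does not reach only later rows make up. A row lasts 1/12 s, in which the tool goes at most 41.7 mm and 7.16 degrees, less where a joint would pass 70% of its speed; a pose out of reach is approached as far as the arm can. A call with a gripper value outside its range is refused whole. The fingers move at their own pace and stop on an object; "grip_force" is the grip in N (left out, the last holds). Time passes only in rows, so rows that repeat a pose let the fingers close, or fill a call up. It gives the time, the measured TCP pose, the force, the opening and the grip force at its end, in the units of the state.
- ctrl.get_state(): the state, without advancing time (a new reading comes with each control period).
- vision.get_image(name): name is "side" or "top" or "wrist"; returns a dict with "color" (400x640x3 uint8, blue, green, red), "fx", "fy", "cx", "cy" (pixels), "extrinsics" (4x4, takes a point from world to camera coordinates). Camera axes: x right, y down, z forward; pixel columns grow to the right and rows downward; lengths in m; the calibration is good to about 2 mm. A picture is of the moment at which its call begins. There is no depth.
- ctrl.close_job(): hands the job in; it is judged then, once.
Trained networks look in the newest picture that a camera, given by its name, has taken for a name from the list of things; names that differ only in an ending like _2 or _b are one class to them, and where a whole thing is asked for, a point or a joint stands for the part that bears it (a point fixed in the world has none). Each returns a list of dicts, best first, with "conf" (0 to 1); they miss things now and then, are a little off and sometimes report something else, mostly with a low value. They report only what shows in the picture. A call takes as long as a camera call. They do not tell look-alikes from the thing itself.
- vision.spot_in(camera, thing): "bbox" ([left, top, right, bottom] in pixels, round what is visible of it).
The state is a dict: "time": time; "joint_positions": joint angles; "qd": joint speeds; "joint_torque": joint torques, N m; "position": TCP position; "tool_rot": TCP orientation; "ft_force": force on the tool from outside, world axes, zero at the start; "torque": the same for the moment, N m; "grip_width": opening from 0.0 (shut) to 1.0 (fully open); "grip_force": force on a finger pad.
Only numpy, scipy, OpenCV 4.12 (cv2) and the standard library are available. Lean on these libraries where they do the work, as an engineer would, in place of code of your own. Each camera call takes 0.05 s, during which the arm holds its last target. There are 200 camera calls.

## Working session

There is one attempt and no reset: what is moved stays moved. The work goes in short steps, Python scripts to look and compute and a tool call to move; the robot and the scene stay as the last step left them, time stands still between calls to the robot, and variables do not carry over. Pictures are saved under pics/ and viewed, at most 14 in all, crops included, and the job is handed in when it is done.

Besides the shell and the picture viewer there is one more tool, called after "Emit:" as name(argument=value, ...), one argument or row to a line, values as JSON. jog_arm: Moves the arm, as the interface text tells. Its arguments: {"type":"object","properties":{"increments":{"type":"array"},"grip_force":{"type":"number"}},"required":["increments"]}

```bash
mkdir -p pics
cat > h.py <<'E'
import numpy as np, cv2
from bench import ctrl, vision
from scipy.spatial.transform import Rotation as R
def ray(im,u,v,z):
    T=np.array(im["extrinsics"]);Rm=T[:3,:3];t=T[:3,3];c=-Rm.T@t
    d=Rm.T@np.array([(u-im["cx"])/im["fx"],(v-im["cy"])/im["fy"],1]);return (c+d*(z-c[2])/d[2])[:2]
def proj(im,p):
    T=np.array(im["extrinsics"]);q=T[:3,:3]@np.array(p)+T[:3,3];return im["fx"]*q[0]/q[2]+im["cx"],im["fy"]*q[1]/q[2]+im["cy"]
E
python3 - <<'E'
from h import *
s=ctrl.get_state();print(s["time"],s["position"],s["tool_rot"],s["grip_width"])
for c in("top","side"):
    im=vision.get_image(c);cv2.imwrite(f"pics/{c}0.png",im["color"])
    T=np.array(im["extrinsics"]);print(c,"cam",-T[:3,:3].T@T[:3,3],im["fx"])
    for n in("tile","mat_a","cup","pot","tin","bottle","spray_can"):
        for d in vision.spot_in(c,n)[:5]:
            b=d["bbox"];print(n,round(d["conf"],2),np.round(b), ray(im,(b[0]+b[2])/2,(b[1]+b[3])/2,0).round(3))
E
```

```text
0.0 [0.22870188 0.60786716 0.22148557] [-5.61980807e-01 -3.09066989e+00  2.87327909e-03] 0.9941917452757371
top cam [ 0.34684492 -0.0180471   1.12618566] 437.1358206456017
tile 0.87 [295. 165. 343. 213.] [ 0.479 -0.028]
mat_a 0.98 [252. 160. 282. 190.] [0.519 0.106]
mat_a 0.83 [312. 120. 343. 155.] [ 0.613 -0.054]
mat_a 0.71 [355. 179. 390. 209.] [ 0.462 -0.165]
mat_a 0.59 [412. 273. 443. 302.] [ 0.219 -0.295]
mat_a 0.57 [346.  79. 378. 106.] [ 0.733 -0.149]
cup 0.87 [170. 142. 200. 168.] [0.577 0.32 ]
cup 0.81 [122. 143. 159. 166.] [0.581 0.437]
pot 0.78 [430. 138. 455. 166.] [ 0.567 -0.353]
tin 0.64 [171. 213. 188. 231.] [0.402 0.334]
tin 0.36 [124. 143. 160. 168.] [0.578 0.433]
bottle 0.97 [434. 208. 462. 229.] [ 0.394 -0.358]
spray_can 0.95 [406.  98. 435. 127.] [ 0.675 -0.3  ]
side cam [ 0.07852919 -0.68270173  0.72893076] 421.2234542387926
tile 0.93 [288. 211. 348. 247.] [ 0.481 -0.028]
mat_a 0.95 [329. 250. 360. 279.] [ 0.473 -0.16 ]
mat_a 0.74 [412. 213. 443. 233.] [ 0.734 -0.15 ]
mat_a 0.73 [349. 205. 383. 228.] [ 0.614 -0.051]
mat_a 0.7 [250. 342. 289. 382.] [ 0.219 -0.29 ]
mat_a 0.56 [294. 185. 320. 204.] [0.525 0.105]
cup 0.94 [262. 117. 278. 144.] [0.59  0.467]
cup 0.88 [277. 128. 297. 159.] [0.602 0.365]
tin 0.73 [223. 158. 240. 169.] [0.404 0.351]
bottle 0.96 [356. 298. 378. 352.] [ 0.422 -0.318]
spray_can 0.95 [431. 230. 458. 278.] [ 0.696 -0.253]
```

View pics/top0.png

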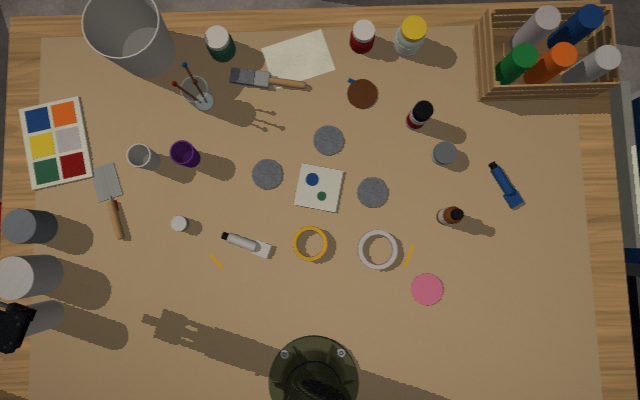

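View pics/side0.png

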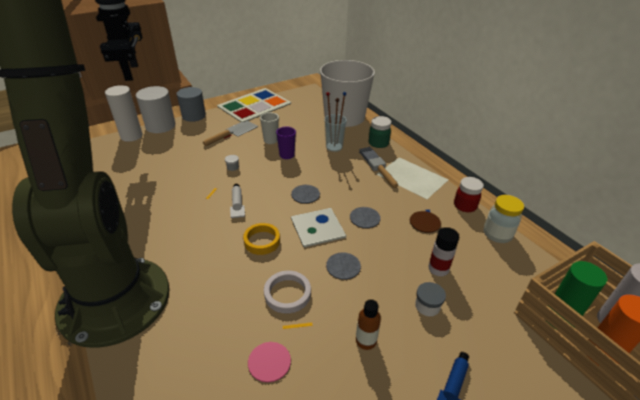

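The top view shows the grey mats at about (267,174), (328,140) and (372,192) round the tile at (319,188). The white cup is at (142,156), with the purple one beside it at (185,154). The tin is at (180,223), the pot at (444,153), the bottle at (451,215) and the spray can at (420,115). The side view agrees, and shows the pot at (430,299), which the detector missed there.

```bash
cat >> h.py <<'E'
def go(p,yaw,show=True):
    "increments in tool axes; yaw = world angle (deg) of tool y"
    s=ctrl.get_state();A=R.from_rotvec(s["tool_rot"])
    y=np.array([np.cos(np.radians(yaw)),np.sin(np.radians(yaw)),0]);z=np.array([0,0,-1.])
    B=R.from_matrix(np.c_[np.cross(y,z),y,z])
    print("t",s["time"],"pos",np.round(s["position"],4),"shift mm",(A.inv().apply(np.array(p)-s["position"])*1000).round(1),"w",(A.inv()*B).as_rotvec().round(3))
def fit(ims,boxes,r,h):
    "upright cylinder xy matching bboxes in several cameras"
    from scipy.optimize import least_squares
    a=np.linspace(0,2*np.pi,24)
    def f(p):
        e=[]
        for im,b in zip(ims,boxes):
            q=np.array([proj(im,(p[0]+r*np.cos(t),p[1]+r*np.sin(t),z)) for t in a for z in(0,h)])
            e+=list(np.r_[q.min(0),q.max(0)]-b)
        return e
    s=least_squares(f,ray(ims[0],(boxes[0][0]+boxes[0][2])/2,(boxes[0][1]+boxes[0][3])/2,h/2),loss="soft_l1");return s.x.round(4),np.abs(s.fun).max().round(1)
E
python3 - <<'E'
from h import *
t=vision.get_image("top");s=vision.get_image("side")
def box(c,n,u,v):
    ds=[d["bbox"] for d in vision.spot_in(c,n)]
    ds=[b for b in ds if np.hypot((b[0]+b[2])/2-u,(b[1]+b[3])/2-v)<13];return ds[0] if ds else None
for n,a,b,r,h in [("mat_a",(267,174),(305,194),.04,.005),("mat_a",(328,140),(365,217),.04,.005),("mat_a",(372,192),(343,266),.04,.005),
 ("cup",(142,156),(270,129),.029,.085),("pot",(444,153),(430,299),.028,.044),("tin",(180,223),(232,163),.02,.032),("bottle",(451,215),(368,325),.02,.114),("spray_can",(420,115),(443,252),.024,.11)]:
    bt,bs=box("top",n,*a),box("side",n,*b)
    for I,B in (([t],[bt]),([s],[bs]),([t,s],[bt,bs])):
        if all(x is not None for x in B): print(n,a,len(B),*fit(I,B,r,h))
for im,nm in((t,"top"),(s,"side")):
    g=im["color"].astype(int);b=(288,155,350,220) if nm=="top" else (280,205,355,252)
    m=(g.min(2)>125).astype(np.uint8);k=np.zeros_like(m);k[b[1]:b[3],b[0]:b[2]]=m[b[1]:b[3],b[0]:b[2]]
    P=np.argwhere(k)[:,::-1];W=np.array([ray(im,u,v,.008) for u,v in P],np.float32)
    print(nm,len(W),cv2.minAreaRect(W))
E
```

```text
mat_a (267, 174) 1 [0.5147 0.1059] 0.7
mat_a (267, 174) 1 [0.5213 0.1007] 2.6
mat_a (267, 174) 2 [0.516  0.1049] 5.0
mat_a (328, 140) 1 [ 0.6102 -0.0509] 1.0
mat_a (328, 140) 1 [ 0.609  -0.0488] 1.0
mat_a (328, 140) 2 [ 0.6097 -0.0499] 1.4
mat_a (372, 192) 1 [ 0.4655 -0.1654] 1.2
mat_a (372, 192) 1 [ 0.4704 -0.1676] 1.5
mat_a (372, 192) 2 [ 0.469  -0.1666] 2.5
cup (142, 156) 1 [0.5706 0.4152] 2.8
cup (142, 156) 1 [0.5609 0.4021] 2.4
cup (142, 156) 2 [0.5685 0.4119] 4.1
pot (444, 153) 1 [ 0.5619 -0.3449] 1.7
pot (444, 153) 1 [ 0.558 -0.346] 0.5
pot (444, 153) 2 [ 0.5589 -0.3452] 2.7
tin (180, 223) 1 [0.3976 0.331 ] 3.4
tin (180, 223) 1 [0.4031 0.3308] 0.7
tin (180, 223) 2 [0.4005 0.3291] 4.1
bottle (451, 215) 1 [ 0.3954 -0.3417] 1.3
bottle (451, 215) 1 [ 0.3939 -0.3484] 2.9
bottle (451, 215) 2 [ 0.3949 -0.345 ] 3.4
spray_can (420, 115) 1 [ 0.6502 -0.2822] 0.6
spray_can (420, 115) 1 [ 0.6519 -0.2822] 3.1
spray_can (420, 115) 2 [ 0.6505 -0.2823] 2.8
top 1551 ((0.48232775926589966, -0.02518720179796219), (0.10834156721830368, 0.10881173610687256), 77.83019256591797)
side 1151 ((0.4827324450016022, -0.02251245826482773), (0.10983333736658096, 0.11026902496814728), 77.75072479248047)
```

```bash
cat >> h.py <<'E'
def plan(wps):
    s=ctrl.get_state();A=R.from_rotvec(s["tool_rot"]).as_matrix();p=np.array(s["position"]);yw=np.degrees(np.arctan2(A[1,1],A[0,1]))
    print("t",round(s["time"],2),p.round(4),"yaw",round(yw,1),"tilt",A[:,2].round(3),"grip",round(s["grip_width"],3),round(s["grip_force"],1))
    for q,y2 in wps:
        d=np.array(q)-p;y=np.array([np.cos(np.radians(yw)),np.sin(np.radians(yw))]);x=np.array([-y[1]*1.,y[0]])*-1
        x=np.cross([y[0],y[1],0],[0,0,-1])[:2]
        print(q,y2,"tx %.0f ty %.0f tz %.0f wz %.3f"%(d[:2]@x*1e3,d[:2]@y*1e3,-d[2]*1e3,np.radians(yw-y2)),"len %.0f"%(np.linalg.norm(d)*1e3));p=np.array(q);yw=y2
E
python3 - <<'E'
from h import *
plan([((.35,.49,.25),35),((.47,.34,.25),0),((.52,.15,.25),-30),((.53,-.05,.25),-60),((.54,-.23,.25),-60),((.559,-.345,.2),-60)])
E
```

```text
t 1.7 [0.2289 0.6084 0.2226] yaw 69.4 tilt [ 0.  0. -1.] grip 1.0 0.0
(0.35, 0.49, 0.25) 35 tx -155 ty -68 tz -27 wz 0.600 len 172
(0.47, 0.34, 0.25) 0 tx -192 ty 12 tz -0 wz 0.611 len 192
(0.52, 0.15, 0.25) -30 tx -190 ty 50 tz -0 wz 0.524 len 196
(0.53, -0.05, 0.25) -60 tx -168 ty 109 tz -0 wz 0.524 len 200
(0.54, -0.23, 0.25) -60 tx -81 ty 161 tz -0 wz 0.000 len 180
(0.559, -0.345, 0.2) -60 tx -41 ty 109 tz 50 wz 0.000 len 127
```

Emit:
jog_arm(
  increments=[
    {"tx": -31, "ty": -14, "tz": -6, "wz": 0.12, "gripper": 1},
    {"tx": -62, "ty": -28, "tz": -12, "wz": 0.24, "gripper": 1},
    {"tx": -93, "ty": -41, "tz": -18, "wz": 0.36, "gripper": 1},
    {"tx": -124, "ty": -55, "tz": -24, "wz": 0.48, "gripper": 1},
    {"tx": -155, "ty": -68, "tz": -27, "wz": 0.6, "gripper": 1},
  ],
)

```text
validation failed for argument at $.in...
```

Emit:
jog_arm(
  increments=[
    {"tx": -38, "ty": 2, "wz": 0.12, "gripper": 1},
    {"tx": -77, "ty": 5, "wz": 0.24, "gripper": 1},
    {"tx": -115, "ty": 7, "wz": 0.36, "gripper": 1},
    {"tx": -154, "ty": 10, "wz": 0.48, "gripper": 1},
    {"tx": -192, "ty": 12, "wz": 0.61, "gripper": 1},
  ],
)

```text
validation failed for argument at $.in...
```

Run:
```python
from h import *
plan([((.52,.15,.25),-30),((.53,-.05,.25),-60),((.54,-.23,.25),-60),((.559,-.345,.2),-60)])
```

```text
t 1.7 [0.2289 0.6084 0.2226] yaw 69.4 tilt [ 0.  0. -1.] grip 1.0 0.0
(0.52, 0.15, 0.25) -30 tx -434 ty -327 tz -27 wz 1.735 len 544
(0.53, -0.05, 0.25) -60 tx -168 ty 109 tz -0 wz 0.524 len 200
(0.54, -0.23, 0.25) -60 tx -81 ty 161 tz -0 wz 0.000 len 180
(0.559, -0.345, 0.2) -60 tx -41 ty 109 tz 50 wz 0.000 len 127
```

Emit:
jog_arm(
  increments=[
    {"tx": -31, "ty": -14, "tz": -6, "wx": 0, "wy": 0, "wz": 0.12, "gripper": 1},
    {"tx": -62, "ty": -28, "tz": -12, "wx": 0, "wy": 0, "wz": 0.24, "gripper": 1},
    {"tx": -93, "ty": -41, "tz": -18, "wx": 0, "wy": 0, "wz": 0.36, "gripper": 1},
    {"tx": -124, "ty": -55, "tz": -24, "wx": 0, "wy": 0, "wz": 0.48, "gripper": 1},
    {"tx": -155, "ty": -68, "tz": -27, "wx": 0, "wy": 0, "wz": 0.6, "gripper": 1},
  ],
)

```text
time: 2.12
position: [0.3512, 0.4891, 0.2507]
tool_rot: [1.458, 2.782, 0.002]
ft_force: [1.5, 0.2, 0.2]
grip_width: 0.998
grip_force: 0.0
```

Emit:
jog_arm(
  increments=[
    {"tx": -38, "ty": 2, "tz": 0, "wx": 0, "wy": 0, "wz": 0.12, "gripper": 1},
    {"tx": -77, "ty": 5, "tz": 0, "wx": 0, "wy": 0, "wz": 0.24, "gripper": 1},
    {"tx": -115, "ty": 7, "tz": 0, "wx": 0, "wy": 0, "wz": 0.36, "gripper": 1},
    {"tx": -154, "ty": 10, "tz": 0, "wx": 0, "wy": 0, "wz": 0.48, "gripper": 1},
    {"tx": -192, "ty": 12, "tz": 0, "wx": 0, "wy": 0, "wz": 0.61, "gripper": 1},
  ],
)

```text
time: 2.53
position: [0.4711, 0.3381, 0.2499]
tool_rot: [2.221, 2.221, 0.001]
ft_force: [1.4, 0.9, 0.5]
grip_width: 1.002
grip_force: 0.0
```

Emit:
jog_arm(
  increments=[
    {"tx": -38, "ty": 10, "tz": 0, "wx": 0, "wy": 0, "wz": 0.105, "gripper": 1},
    {"tx": -76, "ty": 20, "tz": 0, "wx": 0, "wy": 0, "wz": 0.21, "gripper": 1},
    {"tx": -114, "ty": 30, "tz": 0, "wx": 0, "wy": 0, "wz": 0.315, "gripper": 1},
    {"tx": -152, "ty": 40, "tz": 0, "wx": 0, "wy": 0, "wz": 0.42, "gripper": 1},
    {"tx": -190, "ty": 50, "tz": 0, "wx": 0, "wy": 0, "wz": 0.524, "gripper": 1},
  ],
)

```text
time: 2.95
position: [0.5214, 0.1482, 0.2499]
tool_rot: [-2.72, -1.571, -0.001]
ft_force: [1.7, -0.6, 0.3]
grip_width: 0.998
grip_force: 0.0
```

Emit:
jog_arm(
  increments=[
    {"tx": -33, "ty": 22, "tz": 0, "wx": 0, "wy": 0, "wz": 0.105, "gripper": 1},
    {"tx": -67, "ty": 44, "tz": 0, "wx": 0, "wy": 0, "wz": 0.21, "gripper": 1},
    {"tx": -100, "ty": 66, "tz": 0, "wx": 0, "wy": 0, "wz": 0.315, "gripper": 1},
    {"tx": -134, "ty": 87, "tz": 0, "wx": 0, "wy": 0, "wz": 0.42, "gripper": 1},
    {"tx": -168, "ty": 109, "tz": 0, "wx": 0, "wy": 0, "wz": 0.524, "gripper": 1},
  ],
)

```text
time: 3.37
position: [0.5324, -0.0516, 0.2499]
tool_rot: [-3.034, -0.814, -0.002]
ft_force: [1.5, -0.3, -1.0]
grip_width: 1.001
grip_force: 0.0
```

Run:
```python
from h import *
im=vision.get_image("wrist");cv2.imwrite("pics/w1.png",im["color"])
for d in vision.spot_in("wrist","mat_a"):
    b=d["bbox"];print(d["conf"],np.round(b),fit([im],[b],.04,.005))
plan([((.54,-.23,.25),-60),((.559,-.345,.2),-60)])
```

```text
0.89 [320.  85. 389. 156.] (array([ 0.6071, -0.0552]), np.float64(0.8))
0.72 [167.  82. 234. 148.] (array([0.5207, 0.1061]), np.float64(2.1))
0.7 [340. 233. 400. 266.] (array([ 0.4651, -0.1664]), np.float64(21.3))
0.67 [447.  29. 515. 105.] (array([ 0.7305, -0.15  ]), np.float64(2.0))
t 3.47 [ 0.5322 -0.0591  0.2504] yaw -60.6 tilt [ 0.002 -0.003 -1.   ] grip 1.001 0.0
(0.54, -0.23, 0.25) -60 tx -77 ty 153 tz 0 wz -0.010 len 171
(0.559, -0.345, 0.2) -60 tx -41 ty 109 tz 50 wz 0.000 len 127
```

View pics/w1.png

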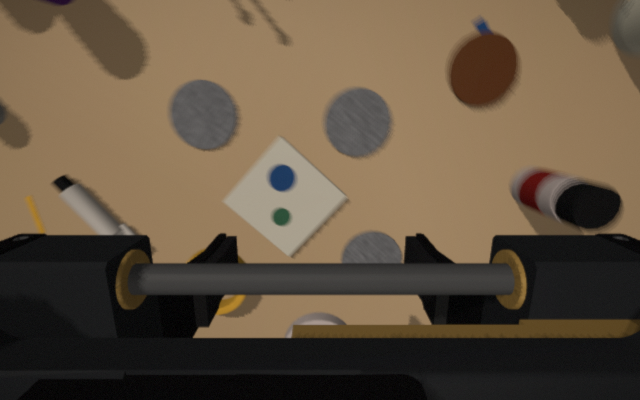

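The wrist view shows left mat at (203,115), rear mat at (357,122) and the right mat, half hidden, at (372,248), matching the earlier estimates. On to the pot.

Emit:
jog_arm(
  increments=[
    {"tx": -15, "ty": 31, "tz": 0, "wx": 0, "wy": 0, "wz": 0, "gripper": 1},
    {"tx": -31, "ty": 61, "tz": 0, "wx": 0, "wy": 0, "wz": 0, "gripper": 1},
    {"tx": -46, "ty": 92, "tz": 0, "wx": 0, "wy": 0, "wz": 0, "gripper": 1},
    {"tx": -62, "ty": 122, "tz": 0, "wx": 0, "wy": 0, "wz": 0, "gripper": 1},
    {"tx": -77, "ty": 153, "tz": 0, "wx": 0, "wy": 0, "wz": 0, "gripper": 1},
  ],
)

```text
time: 3.88
position: [0.5433, -0.222, 0.2499]
tool_rot: [-3.032, -0.823, -0.001]
ft_force: [0.1, 0.6, 0.9]
grip_width: 0.996
grip_force: 0.0
```

Emit:
jog_arm(
  increments=[
    {"tx": -14, "ty": 36, "tz": 16, "wx": 0, "wy": 0, "wz": 0, "gripper": 1},
    {"tx": -27, "ty": 73, "tz": 33, "wx": 0, "wy": 0, "wz": 0, "gripper": 1},
    {"tx": -41, "ty": 109, "tz": 50, "wx": 0, "wy": 0, "wz": 0, "gripper": 1},
    {"tx": -41, "ty": 109, "tz": 50, "wx": 0, "wy": 0, "wz": 0, "gripper": 1},
    {"tx": -41, "ty": 109, "tz": 50, "wx": 0, "wy": 0, "wz": 0, "gripper": 1},
  ],
)

```text
time: 4.3
position: [0.561, -0.3382, 0.1974]
tool_rot: [-3.034, -0.814, 0.007]
ft_force: [-0.2, 0.0, -0.2]
grip_width: 1.001
grip_force: 0.0
```

Run:
```python
from h import *
im=vision.get_image("wrist");cv2.imwrite("pics/w2.png",im["color"])
for d in vision.spot_in("wrist","pot"):
    b=d["bbox"];print(d["conf"],np.round(b),fit([im],[b],.028,.044))
print(proj(im,(.559,-.345,.044)))
plan([((.559,-.345,.12),-60),((.559,-.345,.019),-60)])
```

```text
0.8 [299. 161. 352. 225.] (array([ 0.5563, -0.3464]), np.float64(2.2))
(np.float64(325.50875520303157), np.float64(194.09872802552948))
t 4.4 [ 0.5634 -0.3347  0.1996] yaw -59.7 tilt [ 0.     0.001 -1.   ] grip 0.999 0.0
(0.559, -0.345, 0.12) -60 tx -9 ty 7 tz 80 wz 0.006 len 80
(0.559, -0.345, 0.019) -60 tx 0 ty 0 tz 101 wz 0.000 len 101
```

View pics/w2.png

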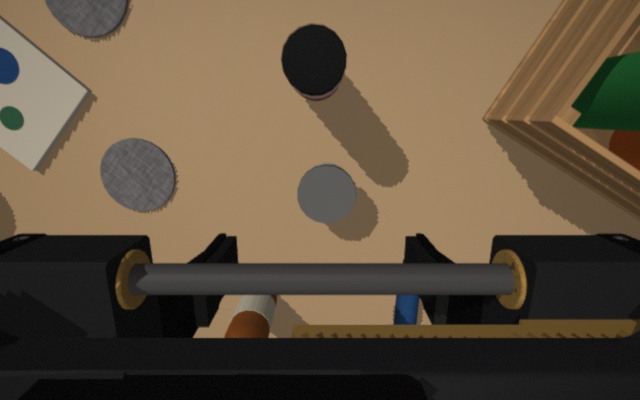

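The pot lid is centred at (327,194), 1 px from the prediction, so the pot is at (0.559,-0.345). The spray can cap at (314,60) is clear of the fingers.

Emit:
jog_arm(
  increments=[
    {"tx": -9, "ty": 7, "tz": 25, "wx": 0, "wy": 0, "wz": 0, "gripper": 1},
    {"tx": -9, "ty": 7, "tz": 50, "wx": 0, "wy": 0, "wz": 0, "gripper": 1},
    {"tx": -9, "ty": 7, "tz": 80, "wx": 0, "wy": 0, "wz": 0, "gripper": 1},
    {"tx": -9, "ty": 7, "tz": 110, "wx": 0, "wy": 0, "wz": 0, "gripper": 1},
    {"tx": -9, "ty": 7, "tz": 130, "wx": 0, "wy": 0, "wz": 0, "gripper": 1},
  ],
)

```text
time: 4.82
position: [0.5596, -0.3425, 0.0682]
tool_rot: [-3.028, -0.826, -0.002]
ft_force: [-0.1, -0.1, 0.5]
grip_width: 0.998
grip_force: 0.0
```

Emit:
jog_arm(
  increments=[
    {"tx": 0, "ty": 0, "tz": 15, "wx": 0, "wy": 0, "wz": 0, "gripper": 1},
    {"tx": 0, "ty": 0, "tz": 30, "wx": 0, "wy": 0, "wz": 0, "gripper": 1},
    {"tx": 0, "ty": 0, "tz": 40, "wx": 0, "wy": 0, "wz": 0, "gripper": 1},
    {"tx": 0, "ty": 0, "tz": 50, "wx": 0, "wy": 0, "wz": 0, "gripper": 1},
    {"tx": 0, "ty": 0, "tz": 50, "wx": 0, "wy": 0, "wz": 0, "gripper": 1},
  ],
)

```text
time: 5.23
position: [0.5583, -0.3452, 0.0182]
tool_rot: [-3.031, -0.822, 0.002]
ft_force: [-0.2, 0.6, 1.1]
grip_width: 1.0
grip_force: 0.0
```

Emit:
jog_arm(
  increments=[
    {"tx": 0, "ty": 0, "tz": 0, "wx": 0, "wy": 0, "wz": 0, "gripper": 0.75},
    {"tx": 0, "ty": 0, "tz": 0, "wx": 0, "wy": 0, "wz": 0, "gripper": 0.6},
    {"tx": 0, "ty": 0, "tz": 0, "wx": 0, "wy": 0, "wz": 0, "gripper": 0.5},
    {"tx": 0, "ty": 0, "tz": 0, "wx": 0, "wy": 0, "wz": 0, "gripper": 0.5},
    {"tx": 0, "ty": 0, "tz": 0, "wx": 0, "wy": 0, "wz": 0, "gripper": 0.5},
  ],
  grip_force=12,
)

```text
time: 5.65
position: [0.5591, -0.3464, 0.0202]
tool_rot: [3.032, 0.821, 0.001]
ft_force: [0.2, 1.2, -0.8]
grip_width: 0.707
grip_force: 0.0
```

Run:
```python
from h import *
plan([((.559,-.345,.15),-60),((.468,-.166,.15),-60),((.468,-.166,.03),-60)])
```

```text
t 5.65 [ 0.5591 -0.3464  0.0202] yaw -59.7 tilt [ 0.001 -0.    -1.   ] grip 0.707 0.0
(0.559, -0.345, 0.15) -60 tx 1 ty -1 tz -130 wz 0.005 len 130
(0.468, -0.166, 0.15) -60 tx 11 ty -201 tz -0 wz 0.000 len 201
(0.468, -0.166, 0.03) -60 tx 0 ty 0 tz 120 wz 0.000 len 120
```

Emit:
jog_arm(
  increments=[
    {"tx": 0, "ty": 0, "tz": 0, "wx": 0, "wy": 0, "wz": 0, "gripper": 0.5},
    {"tx": 0, "ty": 0, "tz": 0, "wx": 0, "wy": 0, "wz": 0, "gripper": 0.5},
    {"tx": 0, "ty": 0, "tz": 0, "wx": 0, "wy": 0, "wz": 0, "gripper": 0.5},
    {"tx": 0, "ty": 0, "tz": 0, "wx": 0, "wy": 0, "wz": 0, "gripper": 0.5},
    {"tx": 0, "ty": 0, "tz": -3, "wx": 0, "wy": 0, "wz": 0, "gripper": 0.5},
  ],
)

```text
time: 6.07
position: [0.5583, -0.3459, 0.022]
tool_rot: [-3.032, -0.821, 0.001]
ft_force: [-0.1, 0.2, -3.0]
grip_width: 0.66
grip_force: 12.0
```

Emit:
jog_arm(
  increments=[
    {"tx": 0, "ty": 0, "tz": -15, "wx": 0, "wy": 0, "wz": 0, "gripper": 0.5},
    {"tx": 0, "ty": 0, "tz": -40, "wx": 0, "wy": 0, "wz": 0, "gripper": 0.5},
    {"tx": 0, "ty": 0, "tz": -65, "wx": 0, "wy": 0, "wz": 0, "gripper": 0.5},
    {"tx": 0, "ty": 0, "tz": -85, "wx": 0, "wy": 0, "wz": 0, "gripper": 0.5},
    {"tx": 0, "ty": 0, "tz": -95, "wx": 0, "wy": 0, "wz": 0, "gripper": 0.5},
  ],
)

```text
time: 6.48
position: [0.5598, -0.3473, 0.1214]
tool_rot: [3.03, 0.82, 0.005]
ft_force: [-0.4, -1.3, -0.6]
grip_width: 0.66
grip_force: 12.0
```

Emit:
jog_arm(
  increments=[
    {"tx": 2, "ty": -30, "tz": 0, "wx": 0, "wy": 0, "wz": 0, "gripper": 0.5},
    {"tx": 4, "ty": -65, "tz": 0, "wx": 0, "wy": 0, "wz": 0, "gripper": 0.5},
    {"tx": 6, "ty": -100, "tz": 0, "wx": 0, "wy": 0, "wz": 0, "gripper": 0.5},
    {"tx": 8, "ty": -135, "tz": 0, "wx": 0, "wy": 0, "wz": 0, "gripper": 0.5},
    {"tx": 10, "ty": -160, "tz": 0, "wx": 0, "wy": 0, "wz": 0, "gripper": 0.5},
  ],
)

```text
time: 6.9
position: [0.4846, -0.2, 0.1168]
tool_rot: [-3.029, -0.822, 0.002]
ft_force: [0.4, -0.1, -1.2]
grip_width: 0.658
grip_force: 12.0
```

Emit:
jog_arm(
  increments=[
    {"tx": 0, "ty": -20, "tz": 0, "wx": 0, "wy": 0, "wz": 0, "gripper": 0.5},
    {"tx": 0, "ty": -35, "tz": 0, "wx": 0, "wy": 0, "wz": 0, "gripper": 0.5},
    {"tx": 0, "ty": -40, "tz": 0, "wx": 0, "wy": 0, "wz": 0, "gripper": 0.5},
    {"tx": 0, "ty": -40, "tz": 0, "wx": 0, "wy": 0, "wz": 0, "gripper": 0.5},
    {"tx": 0, "ty": -40, "tz": 0, "wx": 0, "wy": 0, "wz": 0, "gripper": 0.5},
  ],
)

```text
time: 7.32
position: [0.4668, -0.169, 0.1178]
tool_rot: [3.032, 0.821, 0.001]
ft_force: [0.6, -1.1, -0.8]
grip_width: 0.658
grip_force: 12.0
```

Run:
```python
from h import *
im=vision.get_image("wrist");cv2.imwrite("pics/w3.png",im["color"])
for d in vision.spot_in("wrist","mat_a"):
    b=d["bbox"];print(d["conf"],np.round(b),fit([im],[b],.04,.005))
for d in vision.spot_in("wrist","pot"): print(d)
plan([((.468,-.166,.06),-60),((.468,-.166,.026),-60)])
```

```text
0.68 [246.   0. 327.  20.] (array([ 0.5532, -0.0934]), np.float64(91.0))
0.63 [14.  1. 66.  8.] (array([0.4642, 0.0573]), np.float64(104.2))
0.6 [270. 153. 362. 222.] (array([ 0.4653, -0.1656]), np.float64(21.4))
{'bbox': [257.7, 194.4, 381.5, 327.6], 'conf': 0.55}
t 7.47 [ 0.4668 -0.1698  0.1177] yaw -59.8 tilt [ 0.    -0.001 -1.   ] grip 0.66 12.0
(0.468, -0.166, 0.06) -60 tx 3 ty -3 tz 58 wz 0.003 len 58
(0.468, -0.166, 0.026) -60 tx 0 ty 0 tz 34 wz 0.000 len 34
```

View pics/w3.png

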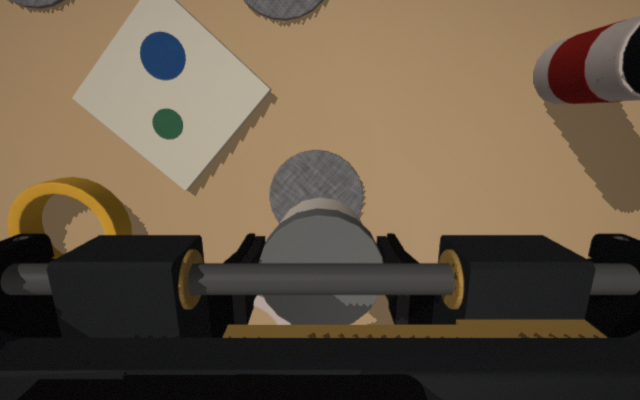

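The pot is held level at (320,265), with the mat beneath it from 270 to 363 and its top edge at row 151. The target holds, so I lower it.

Emit:
jog_arm(
  increments=[
    {"tx": 3, "ty": -3, "tz": 15, "wx": 0, "wy": 0, "wz": 0, "gripper": 0.5},
    {"tx": 3, "ty": -3, "tz": 32, "wx": 0, "wy": 0, "wz": 0, "gripper": 0.5},
    {"tx": 3, "ty": -3, "tz": 50, "wx": 0, "wy": 0, "wz": 0, "gripper": 0.5},
    {"tx": 3, "ty": -3, "tz": 65, "wx": 0, "wy": 0, "wz": 0, "gripper": 0.5},
    {"tx": 3, "ty": -3, "tz": 74, "wx": 0, "wy": 0, "wz": 0, "gripper": 0.5},
  ],
)

```text
time: 7.88
position: [0.4667, -0.1652, 0.0419]
tool_rot: [3.033, 0.819, -0.004]
ft_force: [-0.7, -1.0, -1.6]
grip_width: 0.659
grip_force: 12.0
```

Emit:
jog_arm(
  increments=[
    {"tx": 0, "ty": 0, "tz": 6, "wx": 0, "wy": 0, "wz": 0, "gripper": 0.5},
    {"tx": 0, "ty": 0, "tz": 11, "wx": 0, "wy": 0, "wz": 0, "gripper": 0.5},
    {"tx": 0, "ty": 0, "tz": 15, "wx": 0, "wy": 0, "wz": 0, "gripper": 0.5},
    {"tx": 0, "ty": 0, "tz": 17, "wx": 0, "wy": 0, "wz": 0, "gripper": 0.5},
    {"tx": 0, "ty": 0, "tz": 18, "wx": 0, "wy": 0, "wz": 0, "gripper": 0.5},
  ],
)

```text
time: 8.3
position: [0.4679, -0.1644, 0.0257]
tool_rot: [3.032, 0.821, 0.001]
ft_force: [0.1, -0.2, -1.2]
grip_width: 0.662
grip_force: 12.0
```

Emit:
jog_arm(
  increments=[
    {"tx": 0, "ty": 0, "tz": 0, "wx": 0, "wy": 0, "wz": 0, "gripper": 0.5},
    {"tx": 0, "ty": 0, "tz": 0, "wx": 0, "wy": 0, "wz": 0, "gripper": 0.5},
    {"tx": 0, "ty": 0, "tz": 0, "wx": 0, "wy": 0, "wz": 0, "gripper": 0.5},
    {"tx": 0, "ty": 0, "tz": 0, "wx": 0, "wy": 0, "wz": 0, "gripper": 0.5},
    {"tx": 0, "ty": 0, "tz": 0, "wx": 0, "wy": 0, "wz": 0, "gripper": 0.5},
  ],
)

```text
time: 8.72
position: [0.4677, -0.1643, 0.0258]
tool_rot: [3.032, 0.821, 0.001]
ft_force: [0.6, -1.2, -1.4]
grip_width: 0.665
grip_force: 12.0
```

Emit:
jog_arm(
  increments=[
    {"tx": 0, "ty": 0, "tz": 0, "wx": 0, "wy": 0, "wz": 0, "gripper": 0.8},
    {"tx": 0, "ty": 0, "tz": 0, "wx": 0, "wy": 0, "wz": 0, "gripper": 1},
    {"tx": 0, "ty": 0, "tz": 0, "wx": 0, "wy": 0, "wz": 0, "gripper": 1},
    {"tx": 0, "ty": 0, "tz": 0, "wx": 0, "wy": 0, "wz": 0, "gripper": 1},
    {"tx": 0, "ty": 0, "tz": 0, "wx": 0, "wy": 0, "wz": 0, "gripper": 1},
  ],
)

```text
time: 9.13
position: [0.4677, -0.1644, 0.0256]
tool_rot: [3.032, 0.821, 0.0]
ft_force: [0.5, 0.6, -0.2]
grip_width: 0.945
grip_force: 0.0
```

Emit:
jog_arm(
  increments=[
    {"tx": 0, "ty": 0, "tz": -10, "wx": 0, "wy": 0, "wz": 0, "gripper": 1},
    {"tx": 0, "ty": 0, "tz": -40, "wx": 0, "wy": 0, "wz": 0, "gripper": 1},
    {"tx": 0, "ty": 0, "tz": -80, "wx": 0, "wy": 0, "wz": 0, "gripper": 1},
    {"tx": 0, "ty": 0, "tz": -120, "wx": 0, "wy": 0, "wz": 0, "gripper": 1},
    {"tx": 0, "ty": 0, "tz": -160, "wx": 0, "wy": 0, "wz": 0, "gripper": 1},
  ],
)

```text
time: 9.55
position: [0.4669, -0.1648, 0.1879]
tool_rot: [3.033, 0.819, 0.0]
ft_force: [1.4, -0.5, -0.0]
grip_width: 1.001
grip_force: 0.0
```

Run:
```python
from h import *
for c in("top","side"):
    im=vision.get_image(c)
    for d in vision.spot_in(c,"pot")[:3]: print(c,d["conf"],np.round(d["bbox"]),fit([im],[d["bbox"]],.028,.049))
plan([((.5,0,.19),-60),((.49,.18,.19),-60),((.4005,.33,.17),-60)])
```

```text
top 0.26 [312. 124. 342. 152.] (array([ 0.606 , -0.0504]), np.float64(4.0))
side 0.66 [333. 240. 359. 275.] (array([ 0.4734, -0.162 ]), np.float64(0.7))
t 9.75 [ 0.4683 -0.1645  0.1873] yaw -59.7 tilt [ 0.004  0.001 -1.   ] grip 0.996 0.0
(0.5, 0, 0.19) -60 tx 110 ty -126 tz -3 wz 0.005 len 168
(0.49, 0.18, 0.19) -60 tx 81 ty -161 tz -0 wz 0.000 len 180
(0.4005, 0.33, 0.17) -60 tx -3 ty -175 tz 20 wz 0.000 len 176
```

Emit:
jog_arm(
  increments=[
    {"tx": 22, "ty": -25, "tz": 0, "wx": 0, "wy": 0, "wz": 0, "gripper": 1},
    {"tx": 44, "ty": -50, "tz": 0, "wx": 0, "wy": 0, "wz": 0, "gripper": 1},
    {"tx": 66, "ty": -75, "tz": 0, "wx": 0, "wy": 0, "wz": 0, "gripper": 1},
    {"tx": 88, "ty": -100, "tz": 0, "wx": 0, "wy": 0, "wz": 0, "gripper": 1},
    {"tx": 110, "ty": -126, "tz": 0, "wx": 0, "wy": 0, "wz": 0, "gripper": 1},
  ],
)

```text
time: 10.17
position: [0.4977, 0.0011, 0.184]
tool_rot: [-3.033, -0.82, 0.005]
ft_force: [-0.2, 0.2, 0.4]
grip_width: 1.003
grip_force: 0.0
```

Emit:
jog_arm(
  increments=[
    {"tx": 16, "ty": -32, "tz": 0, "wx": 0, "wy": 0, "wz": 0, "gripper": 1},
    {"tx": 32, "ty": -64, "tz": 0, "wx": 0, "wy": 0, "wz": 0, "gripper": 1},
    {"tx": 49, "ty": -96, "tz": 0, "wx": 0, "wy": 0, "wz": 0, "gripper": 1},
    {"tx": 65, "ty": -129, "tz": 0, "wx": 0, "wy": 0, "wz": 0, "gripper": 1},
    {"tx": 81, "ty": -161, "tz": 0, "wx": 0, "wy": 0, "wz": 0, "gripper": 1},
  ],
)

```text
time: 10.58
position: [0.486, 0.181, 0.1838]
tool_rot: [3.032, 0.82, -0.005]
ft_force: [1.1, -0.0, 0.2]
grip_width: 0.999
grip_force: 0.0
```

Emit:
jog_arm(
  increments=[
    {"tx": 0, "ty": -40, "tz": 5, "wx": 0, "wy": 0, "wz": 0, "gripper": 1},
    {"tx": -1, "ty": -80, "tz": 10, "wx": 0, "wy": 0, "wz": 0, "gripper": 1},
    {"tx": -2, "ty": -120, "tz": 15, "wx": 0, "wy": 0, "wz": 0, "gripper": 1},
    {"tx": -3, "ty": -155, "tz": 20, "wx": 0, "wy": 0, "wz": 0, "gripper": 1},
    {"tx": -3, "ty": -175, "tz": 20, "wx": 0, "wy": 0, "wz": 0, "gripper": 1},
  ],
)

```text
time: 11.0
position: [0.3919, 0.3319, 0.1625]
tool_rot: [3.029, 0.828, -0.009]
ft_force: [0.6, 0.1, 0.4]
grip_width: 1.001
grip_force: 0.0
```

Run:
```python
from h import *
vision.get_image("top");im=vision.get_image("wrist");cv2.imwrite("pics/w4.png",im["color"])
for d in vision.spot_in("wrist","tin"):
    b=d["bbox"];print(d["conf"],np.round(b),fit([im],[b],.02,.032))
for d in vision.spot_in("wrist","mat_a"):
    b=d["bbox"];print("mat",d["conf"],np.round(b),fit([im],[b],.04,.005))
print(proj(im,(.4005,.33,.032)))
plan([((.4005,.33,.07),-60),((.4005,.33,.008),-60)])
```

```text
0.62 [309. 163. 356. 209.] (array([0.4001, 0.3279]), np.float64(1.5))
mat 0.76 [548. 151. 629. 232.] (array([0.5217, 0.1044]), np.float64(3.0))
(np.float64(330.91394489358885), np.float64(187.70745197266285))
t 11.2 [0.3962 0.3284 0.1641] yaw -59.7 tilt [-0.002 -0.003 -1.   ] grip 1.003 0.0
(0.4005, 0.33, 0.07) -60 tx 5 ty 1 tz 94 wz 0.006 len 94
(0.4005, 0.33, 0.008) -60 tx 0 ty 0 tz 62 wz 0.000 len 62
```

View pics/w4.png

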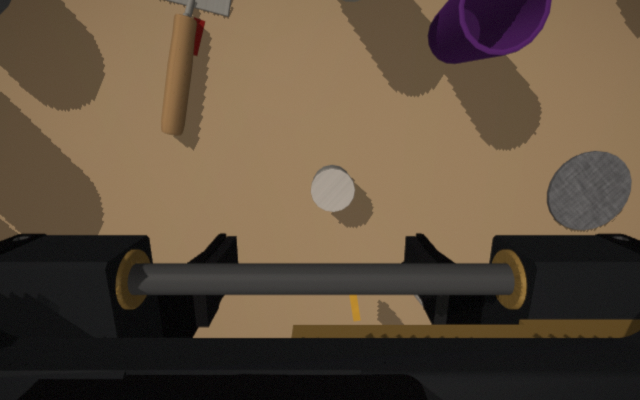

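The tin's top is at (332,189), as predicted, with nothing near the fingers.

Emit:
jog_arm(
  increments=[
    {"tx": 5, "ty": 1, "tz": 25, "wx": 0, "wy": 0, "wz": 0, "gripper": 0.75},
    {"tx": 5, "ty": 1, "tz": 50, "wx": 0, "wy": 0, "wz": 0, "gripper": 0.75},
    {"tx": 5, "ty": 1, "tz": 75, "wx": 0, "wy": 0, "wz": 0, "gripper": 0.75},
    {"tx": 5, "ty": 1, "tz": 95, "wx": 0, "wy": 0, "wz": 0, "gripper": 0.75},
    {"tx": 5, "ty": 1, "tz": 110, "wx": 0, "wy": 0, "wz": 0, "gripper": 0.75},
  ],
)

```text
time: 11.62
position: [0.4019, 0.3277, 0.0531]
tool_rot: [3.031, 0.815, -0.004]
ft_force: [-0.9, -0.3, 0.2]
grip_width: 0.773
grip_force: 0.0
```

Emit:
jog_arm(
  increments=[
    {"tx": 0, "ty": 0, "tz": 15, "wx": 0, "wy": 0, "wz": 0, "gripper": 0.75},
    {"tx": 0, "ty": 0, "tz": 28, "wx": 0, "wy": 0, "wz": 0, "gripper": 0.75},
    {"tx": 0, "ty": 0, "tz": 38, "wx": 0, "wy": 0, "wz": 0, "gripper": 0.75},
    {"tx": 0, "ty": 0, "tz": 45, "wx": 0, "wy": 0, "wz": 0, "gripper": 0.75},
    {"tx": 0, "ty": 0, "tz": 45, "wx": 0, "wy": 0, "wz": 0, "gripper": 0.75},
  ],
)

```text
time: 12.03
position: [0.4014, 0.3292, 0.0091]
tool_rot: [3.031, 0.818, -0.004]
ft_force: [-0.5, -0.2, -0.6]
grip_width: 0.754
grip_force: 0.0
```

Emit:
jog_arm(
  increments=[
    {"tx": 0, "ty": 0, "tz": 0, "wx": 0, "wy": 0, "wz": 0, "gripper": 0.3},
    {"tx": 0, "ty": 0, "tz": 0, "wx": 0, "wy": 0, "wz": 0, "gripper": 0.3},
    {"tx": 0, "ty": 0, "tz": 0, "wx": 0, "wy": 0, "wz": 0, "gripper": 0.3},
    {"tx": 0, "ty": 0, "tz": 0, "wx": 0, "wy": 0, "wz": 0, "gripper": 0.3},
    {"tx": 0, "ty": 0, "tz": 0, "wx": 0, "wy": 0, "wz": 0, "gripper": 0.3},
  ],
  grip_force=10,
)

```text
time: 12.45
position: [0.402, 0.3313, 0.0112]
tool_rot: [-3.032, -0.821, -0.002]
ft_force: [1.5, -1.8, 1.7]
grip_width: 0.456
grip_force: 1.8
```

Emit:
jog_arm(
  increments=[
    {"tx": 0, "ty": 0, "tz": 0, "wx": 0, "wy": 0, "wz": 0, "gripper": 0.3},
    {"tx": 0, "ty": 0, "tz": 0, "wx": 0, "wy": 0, "wz": 0, "gripper": 0.3},
    {"tx": 0, "ty": 0, "tz": 0, "wx": 0, "wy": 0, "wz": 0, "gripper": 0.3},
    {"tx": 0, "ty": 0, "tz": 0, "wx": 0, "wy": 0, "wz": 0, "gripper": 0.3},
    {"tx": 0, "ty": 0, "tz": 0, "wx": 0, "wy": 0, "wz": 0, "gripper": 0.3},
  ],
)

```text
time: 12.87
position: [0.402, 0.3313, 0.0111]
tool_rot: [-3.032, -0.821, -0.001]
ft_force: [-0.3, -1.1, 5.2]
grip_width: 0.453
grip_force: 10.0
```

Run:
```python
from h import *
plan([((.4005,.33,.17),-60),((.49,.18,.17),-60),((.5,0,.17),-60),((.4677,-.1645,.14),-60),((.4677,-.1645,.0591),-60)])
```

```text
t 12.87 [0.402  0.3313 0.0111] yaw -59.7 tilt [ 0.001  0.001 -1.   ] grip 0.453 10.0
(0.4005, 0.33, 0.17) -60 tx -2 ty 0 tz -159 wz 0.005 len 159
(0.49, 0.18, 0.17) -60 tx 3 ty 175 tz -0 wz 0.000 len 175
(0.5, 0, 0.17) -60 tx -81 ty 161 tz -0 wz 0.000 len 180
(0.4677, -0.1645, 0.14) -60 tx -110 ty 126 tz 30 wz 0.000 len 170
(0.4677, -0.1645, 0.0591) -60 tx 0 ty 0 tz 81 wz 0.000 len 81
```

Emit:
jog_arm(
  increments=[
    {"tx": 0, "ty": 0, "tz": -15, "wx": 0, "wy": 0, "wz": 0, "gripper": 0.3},
    {"tx": 0, "ty": 0, "tz": -50, "wx": 0, "wy": 0, "wz": 0, "gripper": 0.3},
    {"tx": 0, "ty": 0, "tz": -90, "wx": 0, "wy": 0, "wz": 0, "gripper": 0.3},
    {"tx": 0, "ty": 0, "tz": -130, "wx": 0, "wy": 0, "wz": 0, "gripper": 0.3},
    {"tx": 0, "ty": 0, "tz": -159, "wx": 0, "wy": 0, "wz": 0, "gripper": 0.3},
  ],
)

```text
time: 13.28
position: [0.402, 0.3315, 0.1724]
tool_rot: [-3.031, -0.82, -0.003]
ft_force: [-0.2, 0.8, -1.7]
grip_width: 0.451
grip_force: 10.0
```

Emit:
jog_arm(
  increments=[
    {"tx": 0, "ty": 30, "tz": 0, "wx": 0, "wy": 0, "wz": 0, "gripper": 0.3},
    {"tx": 1, "ty": 65, "tz": 0, "wx": 0, "wy": 0, "wz": 0, "gripper": 0.3},
    {"tx": 1, "ty": 100, "tz": 0, "wx": 0, "wy": 0, "wz": 0, "gripper": 0.3},
    {"tx": 2, "ty": 140, "tz": 0, "wx": 0, "wy": 0, "wz": 0, "gripper": 0.3},
    {"tx": 2, "ty": 175, "tz": 0, "wx": 0, "wy": 0, "wz": 0, "gripper": 0.3},
  ],
)

```text
time: 13.7
position: [0.4922, 0.1789, 0.1692]
tool_rot: [3.032, 0.821, -0.0]
ft_force: [1.1, 0.1, -0.7]
grip_width: 0.455
grip_force: 10.0
```

Emit:
jog_arm(
  increments=[
    {"tx": -16, "ty": 32, "tz": 0, "wx": 0, "wy": 0, "wz": 0, "gripper": 0.3},
    {"tx": -32, "ty": 64, "tz": 0, "wx": 0, "wy": 0, "wz": 0, "gripper": 0.3},
    {"tx": -49, "ty": 96, "tz": 0, "wx": 0, "wy": 0, "wz": 0, "gripper": 0.3},
    {"tx": -65, "ty": 129, "tz": 0, "wx": 0, "wy": 0, "wz": 0, "gripper": 0.3},
    {"tx": -81, "ty": 161, "tz": 0, "wx": 0, "wy": 0, "wz": 0, "gripper": 0.3},
  ],
)

```text
time: 14.12
position: [0.5023, -0.0006, 0.169]
tool_rot: [-3.032, -0.821, 0.001]
ft_force: [1.1, -0.1, -1.5]
grip_width: 0.455
grip_force: 10.0
```

Run:
```python
from h import *
vision.get_image("top");vision.get_image("top");im=vision.get_image("wrist");cv2.imwrite("pics/w5.png",im["color"])
for d in vision.spot_in("wrist","pot"): print(d["conf"],np.round(d["bbox"]),fit([im],[d["bbox"]],.028,.049))
for d in vision.spot_in("wrist","mat_a"): print("mat",d["conf"],np.round(d["bbox"]),fit([im],[d["bbox"]],.04,.005))
print(proj(im,(.4677,-.1645,.049)))
plan([((.4677,-.1645,.14),-60),((.4677,-.1645,.0602),-60)])
```

```text
mat 0.84 [187.  67. 269. 153.] (array([0.5225, 0.1051]), np.float64(2.1))
mat 0.66 [537.   0. 628.  95.] (array([ 0.7314, -0.1508]), np.float64(1.4))
mat 0.57 [376.  74. 463. 157.] (array([ 0.6084, -0.0557]), np.float64(2.1))
(np.float64(445.34918918896085), np.float64(307.6001453175073))
t 14.37 [0.5025 0.0018 0.1691] yaw -59.7 tilt [-0.001  0.001 -1.   ] grip 0.455 10.0
(0.4677, -0.1645, 0.14) -60 tx -114 ty 126 tz 29 wz 0.005 len 172
(0.4677, -0.1645, 0.0602) -60 tx 0 ty 0 tz 80 wz 0.000 len 80
```

View pics/w5.png

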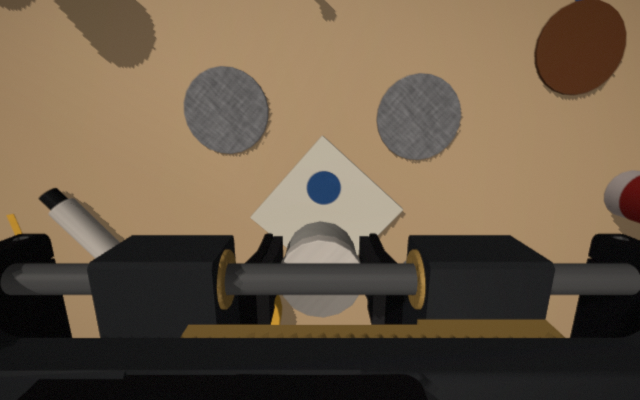

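The tin is held level at (320,280), and the two free mats are at (227,110) and (419,117). On over the pot.

Emit:
jog_arm(
  increments=[
    {"tx": -23, "ty": 25, "tz": 0, "wx": 0, "wy": 0, "wz": 0, "gripper": 0.3},
    {"tx": -46, "ty": 50, "tz": 0, "wx": 0, "wy": 0, "wz": 0, "gripper": 0.3},
    {"tx": -69, "ty": 76, "tz": 10, "wx": 0, "wy": 0, "wz": 0, "gripper": 0.3},
    {"tx": -92, "ty": 102, "tz": 20, "wx": 0, "wy": 0, "wz": 0, "gripper": 0.3},
    {"tx": -114, "ty": 126, "tz": 29, "wx": 0, "wy": 0, "wz": 0, "gripper": 0.3},
  ],
)

```text
time: 14.78
position: [0.4681, -0.1648, 0.1401]
tool_rot: [-3.031, -0.826, -0.001]
ft_force: [0.9, 0.4, -0.7]
grip_width: 0.451
grip_force: 10.0
```

Emit:
jog_arm(
  increments=[
    {"tx": 0, "ty": 0, "tz": 10, "wx": 0, "wy": 0, "wz": 0, "gripper": 0.3},
    {"tx": 0, "ty": 0, "tz": 25, "wx": 0, "wy": 0, "wz": 0, "gripper": 0.3},
    {"tx": 0, "ty": 0, "tz": 35, "wx": 0, "wy": 0, "wz": 0, "gripper": 0.3},
    {"tx": 0, "ty": 0, "tz": 40, "wx": 0, "wy": 0, "wz": 0, "gripper": 0.3},
    {"tx": 0, "ty": 0, "tz": 40, "wx": 0, "wy": 0, "wz": 0, "gripper": 0.3},
  ],
)

```text
time: 15.2
position: [0.4675, -0.1635, 0.0992]
tool_rot: [-3.03, -0.825, 0.004]
ft_force: [0.4, 0.0, -1.3]
grip_width: 0.455
grip_force: 10.0
```

Run:
```python
from h import *
vision.get_image("top");vision.get_image("top");im=vision.get_image("wrist");s=vision.get_image("side")
o=np.vstack([im["color"][120:360,150:490],cv2.resize(s["color"][200:290,280:408],(340,239),interpolation=cv2.INTER_CUBIC)])
cv2.imwrite("pics/w6.png",o)
T=np.array(im["extrinsics"]);print(-T[:3,:3].T@T[:3,3])
print([np.round(proj(im,(.4677,-.1645,z))) for z in (.049,.081,.1)])
plan([((.4677,-.1645,.0602),-60)])
```

```text
[ 0.52932247 -0.12917917  0.26432445]
[array([320., 223.]), array([319., 240.]), array([319., 254.])]
t 15.4 [ 0.4688 -0.1648  0.1012] yaw -59.6 tilt [ 0.001 -0.    -1.   ] grip 0.453 10.0
(0.4677, -0.1645, 0.0602) -60 tx -1 ty -1 tz 41 wz 0.006 len 41
```

View pics/w6.png

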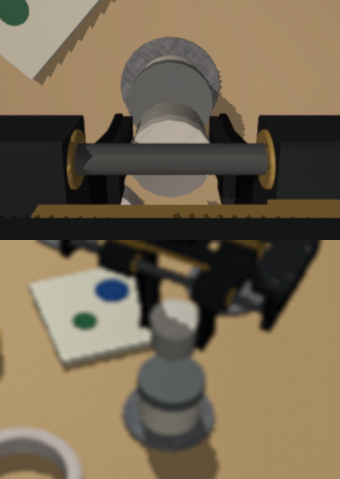

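The tin hangs centred above the lid: across the image the tin is at crop x≈170, the lid at 171 and the mat at 171. I check the fore-aft direction from the rim rows (lid top edge 180, mat top edge 157).

Run:
```python
from h import *
im=vision.get_image("wrist");e=np.array([.866,.5])
for n,c,r,z,row in(("lid",(.4677,-.1645),.029,.049,180),("mat",(.4677,-.1645),.04,.005,157)):
    for d in(-.006,-.003,0,.003,.006):
        p=np.array(c)+e*(r+d); print(n,d,np.round(proj(im,(*p,z))),row)
```

```text
lid -0.006 [319. 190.] 180
lid -0.003 [319. 186.] 180
lid 0 [319. 181.] 180
lid 0.003 [319. 177.] 180
lid 0.006 [319. 172.] 180
mat -0.006 [319. 164.] 157
mat -0.003 [319. 160.] 157
mat 0 [319. 156.] 157
mat 0.003 [319. 152.] 157
mat 0.006 [319. 148.] 157
```

Emit:
jog_arm(
  increments=[
    {"tx": -1, "ty": 0, "tz": 8, "wx": 0, "wy": 0, "wz": 0, "gripper": 0.3},
    {"tx": -1, "ty": 0, "tz": 16, "wx": 0, "wy": 0, "wz": 0, "gripper": 0.3},
    {"tx": -1, "ty": 0, "tz": 24, "wx": 0, "wy": 0, "wz": 0, "gripper": 0.3},
    {"tx": -1, "ty": 0, "tz": 30, "wx": 0, "wy": 0, "wz": 0, "gripper": 0.3},
    {"tx": -1, "ty": 0, "tz": 33, "wx": 0, "wy": 0, "wz": 0, "gripper": 0.3},
  ],
)

```text
time: 15.87
position: [0.4662, -0.1655, 0.0661]
tool_rot: [-3.032, -0.821, 0.003]
ft_force: [0.4, 0.4, -0.0]
grip_width: 0.451
grip_force: 10.0
```

Both are within 1 mm. Final lowering, release and retreat.

Emit:
jog_arm(
  increments=[
    {"tx": 1, "ty": 0, "tz": 2, "wx": 0, "wy": 0, "wz": 0, "gripper": 0.3},
    {"tx": 1, "ty": 0, "tz": 4, "wx": 0, "wy": 0, "wz": 0, "gripper": 0.3},
    {"tx": 1, "ty": 0, "tz": 6, "wx": 0, "wy": 0, "wz": 0, "gripper": 0.3},
    {"tx": 1, "ty": 0, "tz": 6, "wx": 0, "wy": 0, "wz": 0, "gripper": 0.3},
    {"tx": 1, "ty": 0, "tz": 6, "wx": 0, "wy": 0, "wz": 0, "gripper": 0.3},
  ],
)

```text
time: 16.28
position: [0.4681, -0.1652, 0.0616]
tool_rot: [3.032, 0.821, 0.0]
ft_force: [1.1, -0.5, -1.1]
grip_width: 0.453
grip_force: 10.0
```

Run:
```python
from h import *
for _ in range(2):
    vision.get_image("top");s=ctrl.get_state();print(s["position"].round(4) if hasattr(s["position"],"round") else s["position"],s["ft_force"])
```

```text
[ 0.4682 -0.1652  0.0617] [ 0.12633773  0.07941931 -0.13811723]
[ 0.4682 -0.1652  0.0618] [-0.08643491  0.85150006 -1.28285471]
```

Emit:
jog_arm(
  increments=[
    {"tx": 0, "ty": 0, "tz": 1.5, "wx": 0, "wy": 0, "wz": 0, "gripper": 0.3},
    {"tx": 0, "ty": 0, "tz": 1.5, "wx": 0, "wy": 0, "wz": 0, "gripper": 0.3},
    {"tx": 0, "ty": 0, "tz": 1.5, "wx": 0, "wy": 0, "wz": 0, "gripper": 0.6},
    {"tx": 0, "ty": 0, "tz": 1.5, "wx": 0, "wy": 0, "wz": 0, "gripper": 0.8},
    {"tx": 0, "ty": 0, "tz": 1.5, "wx": 0, "wy": 0, "wz": 0, "gripper": 0.8},
  ],
)

```text
time: 16.8
position: [0.4681, -0.1652, 0.0602]
tool_rot: [-3.032, -0.821, -0.0]
ft_force: [-0.5, -0.3, -0.2]
grip_width: 0.604
grip_force: 0.0
```

Emit:
jog_arm(
  increments=[
    {"tx": 0, "ty": 0, "tz": 0, "wx": 0, "wy": 0, "wz": 0, "gripper": 0.8},
    {"tx": 0, "ty": 0, "tz": -15, "wx": 0, "wy": 0, "wz": 0, "gripper": 0.8},
    {"tx": 0, "ty": 0, "tz": -50, "wx": 0, "wy": 0, "wz": 0, "gripper": 0.8},
    {"tx": 0, "ty": 0, "tz": -90, "wx": 0, "wy": 0, "wz": 0, "gripper": 0.8},
    {"tx": 0, "ty": 0, "tz": -130, "wx": 0, "wy": 0, "wz": 0, "gripper": 0.8},
  ],
)

```text
time: 17.22
position: [0.4671, -0.1653, 0.1911]
tool_rot: [-3.032, -0.82, 0.003]
ft_force: [1.0, 0.5, 0.4]
grip_width: 0.796
grip_force: 0.0
```

Run:
```python
from h import *
vision.get_image("top");vision.get_image("top")
plan([((.395,-.345,.2),-60),((.395,-.345,.06),-60)])
```

```text
t 17.32 [ 0.4721 -0.1665  0.1965] yaw -59.7 tilt [ 0.012 -0.    -1.   ] grip 0.802 0.0
(0.395, -0.345, 0.2) -60 tx -157 ty 115 tz -3 wz 0.005 len 194
(0.395, -0.345, 0.06) -60 tx 0 ty 0 tz 140 wz 0.000 len 140
```

Emit:
jog_arm(
  increments=[
    {"tx": -31, "ty": 24, "tz": -10, "wx": 0, "wy": 0, "wz": 0, "gripper": 0.9},
    {"tx": -62, "ty": 48, "tz": -15, "wx": 0, "wy": 0, "wz": 0, "gripper": 0.9},
    {"tx": -93, "ty": 72, "tz": -15, "wx": 0, "wy": 0, "wz": 0, "gripper": 0.9},
    {"tx": -124, "ty": 96, "tz": -15, "wx": 0, "wy": 0, "wz": 0, "gripper": 0.9},
    {"tx": -153, "ty": 119, "tz": -15, "wx": 0, "wy": 0, "wz": 0, "gripper": 0.9},
  ],
)

```text
time: 17.73
position: [0.3947, -0.3468, 0.2051]
tool_rot: [-3.032, -0.821, -0.002]
ft_force: [0.5, 0.4, 0.1]
grip_width: 0.898
grip_force: 0.0
```

Run:
```python
from h import *
for _ in range(4): vision.get_image("top")
im=vision.get_image("wrist");cv2.imwrite("pics/w7.png",im["color"])
for d in vision.spot_in("wrist","bottle"): print(d["conf"],np.round(d["bbox"]),fit([im],[d["bbox"]],.018,.114))
for n in("pot","tin"):
    for d in vision.spot_in("wrist",n):print(n,d)
print(proj(im,(.395,-.345,.114)))
plan([((.395,-.345,.06),-60)])
```

```text
0.64 [300. 159. 346. 216.] (array([ 0.4045, -0.343 ]), np.float64(4.7))
0.55 [154.   0. 220.  58.] (array([ 0.4567, -0.1979]), np.float64(23.2))
pot {'bbox': [156.0, 0.8, 220.3, 58.3], 'conf': 0.6}
tin {'bbox': [138.7, 0.0, 206.9, 42.9], 'conf': 0.87}
(np.float64(319.1905094170533), np.float64(206.2614433729316))
t 18.13 [ 0.3968 -0.3435  0.2047] yaw -59.5 tilt [-0.     0.001 -1.   ] grip 0.9 0.0
(0.395, -0.345, 0.06) -60 tx -2 ty 0 tz 145 wz 0.008 len 145
```

View pics/w7.png

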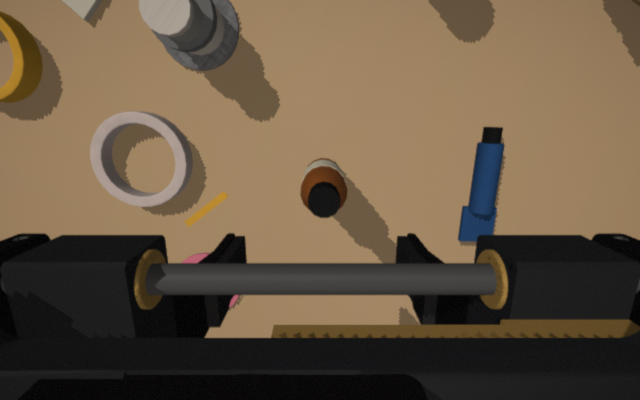

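The bottle cap is at (324,199), slightly up from the predicted (319,206), so the bottle is at about (0.400,-0.345). The tin stands on the pot at (180,15).

Emit:
jog_arm(
  increments=[
    {"tx": 2, "ty": 3, "tz": 20, "wx": 0, "wy": 0, "wz": 0, "gripper": 0.9},
    {"tx": 2, "ty": 3, "tz": 45, "wx": 0, "wy": 0, "wz": 0, "gripper": 0.9},
    {"tx": 2, "ty": 3, "tz": 70, "wx": 0, "wy": 0, "wz": 0, "gripper": 0.9},
    {"tx": 2, "ty": 3, "tz": 95, "wx": 0, "wy": 0, "wz": 0, "gripper": 0.9},
    {"tx": 2, "ty": 3, "tz": 115, "wx": 0, "wy": 0, "wz": 0, "gripper": 0.9},
  ],
)

```text
time: 18.55
position: [0.3996, -0.3448, 0.0881]
tool_rot: [-3.03, -0.825, 0.001]
ft_force: [0.2, 0.3, 0.9]
grip_width: 0.901
grip_force: 0.0
```

Emit:
jog_arm(
  increments=[
    {"tx": 0, "ty": 0, "tz": 14, "wx": 0, "wy": 0, "wz": 0, "gripper": 0.9},
    {"tx": 0, "ty": 0, "tz": 26, "wx": 0, "wy": 0, "wz": 0, "gripper": 0.9},
    {"tx": 0, "ty": 0, "tz": 34, "wx": 0, "wy": 0, "wz": 0, "gripper": 0.8},
    {"tx": 0, "ty": 0, "tz": 38, "wx": 0, "wy": 0, "wz": 0, "gripper": 0.7},
    {"tx": 0, "ty": 0, "tz": 38, "wx": 0, "wy": 0, "wz": 0, "gripper": 0.6},
  ],
)

```text
time: 18.97
position: [0.3993, -0.3462, 0.0516]
tool_rot: [-3.032, -0.822, 0.001]
ft_force: [-0.4, -0.8, 0.1]
grip_width: 0.754
grip_force: 0.0
```

Emit:
jog_arm(
  increments=[
    {"tx": 0, "ty": 0, "tz": 0, "wx": 0, "wy": 0, "wz": 0, "gripper": 0.3},
    {"tx": 0, "ty": 0, "tz": 0, "wx": 0, "wy": 0, "wz": 0, "gripper": 0.3},
    {"tx": 0, "ty": 0, "tz": 0, "wx": 0, "wy": 0, "wz": 0, "gripper": 0.3},
    {"tx": 0, "ty": 0, "tz": 0, "wx": 0, "wy": 0, "wz": 0, "gripper": 0.3},
    {"tx": 0, "ty": 0, "tz": 0, "wx": 0, "wy": 0, "wz": 0, "gripper": 0.3},
  ],
  grip_force=15,
)

```text
time: 19.38
position: [0.3996, -0.3468, 0.0527]
tool_rot: [3.032, 0.821, 0.002]
ft_force: [0.1, 0.4, 4.4]
grip_width: 0.473
grip_force: 15.0
```

Emit:
jog_arm(
  increments=[
    {"tx": 0, "ty": 0, "tz": 0, "wx": 0, "wy": 0, "wz": 0, "gripper": 0.3},
    {"tx": 0, "ty": 0, "tz": 0, "wx": 0, "wy": 0, "wz": 0, "gripper": 0.3},
    {"tx": 0, "ty": 0, "tz": 0, "wx": 0, "wy": 0, "wz": 0, "gripper": 0.3},
    {"tx": 0, "ty": 0, "tz": 0, "wx": 0, "wy": 0, "wz": 0, "gripper": 0.3},
    {"tx": 0, "ty": 0, "tz": 0, "wx": 0, "wy": 0, "wz": 0, "gripper": 0.3},
  ],
)

```text
time: 19.8
position: [0.3996, -0.3468, 0.0527]
tool_rot: [3.032, 0.821, 0.001]
ft_force: [-1.3, 1.6, 5.9]
grip_width: 0.477
grip_force: 15.0
```

Run:
```python
from h import *
im=vision.get_image("wrist")
plan([((.4,-.345,.22),-60),((.52,-.28,.24),-60),((.56,-.18,.24),-60),((.609,-.053,.2),-60),((.609,-.053,.06),-60)])
```

```text
t 19.85 [ 0.3996 -0.3468  0.0527] yaw -59.7 tilt [ 0.001  0.    -1.   ] grip 0.477 15.0
(0.4, -0.345, 0.22) -60 tx 1 ty -1 tz -167 wz 0.005 len 167
(0.52, -0.28, 0.24) -60 tx 136 ty 4 tz -20 wz 0.000 len 138
(0.56, -0.18, 0.24) -60 tx 85 ty -67 tz -0 wz 0.000 len 108
(0.609, -0.053, 0.2) -60 tx 106 ty -85 tz 40 wz 0.000 len 142
(0.609, -0.053, 0.06) -60 tx 0 ty 0 tz 140 wz 0.000 len 140
```

Emit:
jog_arm(
  increments=[
    {"tx": 0, "ty": 0, "tz": -15, "wx": 0, "wy": 0, "wz": 0, "gripper": 0.3},
    {"tx": 0, "ty": 0, "tz": -45, "wx": 0, "wy": 0, "wz": 0, "gripper": 0.3},
    {"tx": 0, "ty": 0, "tz": -80, "wx": 0, "wy": 0, "wz": 0, "gripper": 0.3},
    {"tx": 0, "ty": 0, "tz": -110, "wx": 0, "wy": 0, "wz": 0, "gripper": 0.3},
    {"tx": 0, "ty": 0, "tz": -130, "wx": 0, "wy": 0, "wz": 0, "gripper": 0.3},
  ],
)

```text
time: 20.27
position: [0.3995, -0.3475, 0.1844]
tool_rot: [3.031, 0.82, 0.003]
ft_force: [0.8, -0.4, -2.0]
grip_width: 0.476
grip_force: 15.0
```

Emit:
jog_arm(
  increments=[
    {"tx": 20, "ty": -9, "tz": 0, "wx": 0, "wy": 0, "wz": 0, "gripper": 0.3},
    {"tx": 55, "ty": -25, "tz": 0, "wx": 0, "wy": 0, "wz": 0, "gripper": 0.3},
    {"tx": 90, "ty": -41, "tz": 0, "wx": 0, "wy": 0, "wz": 0, "gripper": 0.3},
    {"tx": 127, "ty": -57, "tz": 0, "wx": 0, "wy": 0, "wz": 0, "gripper": 0.3},
    {"tx": 164, "ty": -74, "tz": 0, "wx": 0, "wy": 0, "wz": 0, "gripper": 0.3},
  ],
)

```text
time: 20.68
position: [0.5038, -0.1986, 0.1817]
tool_rot: [-3.032, -0.819, -0.001]
ft_force: [1.1, -1.1, -1.8]
grip_width: 0.474
grip_force: 15.0
```

Emit:
jog_arm(
  increments=[
    {"tx": 37, "ty": -17, "tz": 0, "wx": 0, "wy": 0, "wz": 0, "gripper": 0.3},
    {"tx": 74, "ty": -34, "tz": 0, "wx": 0, "wy": 0, "wz": 0, "gripper": 0.3},
    {"tx": 109, "ty": -50, "tz": 0, "wx": 0, "wy": 0, "wz": 0, "gripper": 0.3},
    {"tx": 140, "ty": -64, "tz": 0, "wx": 0, "wy": 0, "wz": 0, "gripper": 0.3},
    {"tx": 164, "ty": -75, "tz": 0, "wx": 0, "wy": 0, "wz": 0, "gripper": 0.3},
  ],
)

```text
time: 21.1
position: [0.6083, -0.0485, 0.1809]
tool_rot: [-3.03, -0.826, 0.001]
ft_force: [0.3, 0.2, -2.3]
grip_width: 0.475
grip_force: 15.0
```

Run:
```python
from h import *
for _ in range(4): vision.get_image("top")
im=vision.get_image("wrist");cv2.imwrite("pics/w8.png",im["color"])
e=np.array([.866,.5]);f=np.array([.5,-.866]);c=np.array((.609,-.053))
print([np.round(proj(im,(*(c+q),.005))) for q in(.04*e,.04*f,-.04*f)])
plan([((.609,-.053,.1),-60),((.609,-.053,.0577),-60)])
```

```text
[array([322., 144.]), array([361., 183.]), array([283., 183.])]
t 21.35 [ 0.6065 -0.0536  0.1813] yaw -59.7 tilt [-0.002 -0.001 -1.   ] grip 0.473 15.0
(0.609, -0.053, 0.1) -60 tx 3 ty 1 tz 81 wz 0.005 len 81
(0.609, -0.053, 0.0577) -60 tx 0 ty 0 tz 42 wz 0.000 len 42
```

View pics/w8.png

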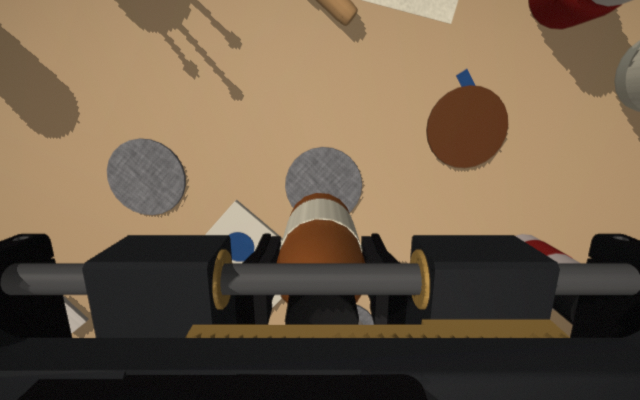

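The bottle is held upright, and the mat below spans 285–363 with its top edge at row 147, within 2–3 mm of the estimate. I shift slightly and lower it.

Emit:
jog_arm(
  increments=[
    {"tx": 1, "ty": 2, "tz": 15, "wx": 0, "wy": 0, "wz": 0, "gripper": 0.3},
    {"tx": 1, "ty": 2, "tz": 40, "wx": 0, "wy": 0, "wz": 0, "gripper": 0.3},
    {"tx": 1, "ty": 2, "tz": 65, "wx": 0, "wy": 0, "wz": 0, "gripper": 0.3},
    {"tx": 1, "ty": 2, "tz": 88, "wx": 0, "wy": 0, "wz": 0, "gripper": 0.3},
    {"tx": 1, "ty": 2, "tz": 105, "wx": 0, "wy": 0, "wz": 0, "gripper": 0.3},
  ],
)

```text
time: 21.77
position: [0.6071, -0.0559, 0.0751]
tool_rot: [-3.033, -0.816, 0.004]
ft_force: [-1.1, -0.4, -2.7]
grip_width: 0.478
grip_force: 15.0
```

Emit:
jog_arm(
  increments=[
    {"tx": 0, "ty": 0, "tz": 5, "wx": 0, "wy": 0, "wz": 0, "gripper": 0.3},
    {"tx": 0, "ty": 0, "tz": 10, "wx": 0, "wy": 0, "wz": 0, "gripper": 0.3},
    {"tx": 0, "ty": 0, "tz": 14, "wx": 0, "wy": 0, "wz": 0, "gripper": 0.3},
    {"tx": 0, "ty": 0, "tz": 16, "wx": 0, "wy": 0, "wz": 0, "gripper": 0.3},
    {"tx": 0, "ty": 0, "tz": 16, "wx": 0, "wy": 0, "wz": 0, "gripper": 0.3},
  ],
)

```text
time: 22.18
position: [0.6095, -0.0541, 0.0617]
tool_rot: [3.032, 0.82, 0.002]
ft_force: [-0.9, -0.1, -1.8]
grip_width: 0.479
grip_force: 15.0
```

Emit:
jog_arm(
  increments=[
    {"tx": 0, "ty": 0, "tz": 0, "wx": 0, "wy": 0, "wz": 0, "gripper": 0.3},
    {"tx": 0, "ty": 0, "tz": 0, "wx": 0, "wy": 0, "wz": 0, "gripper": 0.3},
    {"tx": 0, "ty": 0, "tz": 0, "wx": 0, "wy": 0, "wz": 0, "gripper": 0.3},
    {"tx": 0, "ty": 0, "tz": 0, "wx": 0, "wy": 0, "wz": 0, "gripper": 0.3},
    {"tx": 0, "ty": 0, "tz": 0, "wx": 0, "wy": 0, "wz": 0, "gripper": 0.3},
  ],
)

```text
time: 22.6
position: [0.6093, -0.0537, 0.0613]
tool_rot: [-3.032, -0.821, -0.001]
ft_force: [0.4, 0.0, -3.1]
grip_width: 0.474
grip_force: 15.0
```

Still 3–4 mm above the mat, so I lower by 3.5 mm and release.

Emit:
jog_arm(
  increments=[
    {"tx": 0, "ty": 0, "tz": 1.5, "wx": 0, "wy": 0, "wz": 0, "gripper": 0.3},
    {"tx": 0, "ty": 0, "tz": 2.5, "wx": 0, "wy": 0, "wz": 0, "gripper": 0.3},
    {"tx": 0, "ty": 0, "tz": 3.3, "wx": 0, "wy": 0, "wz": 0, "gripper": 0.3},
    {"tx": 0, "ty": 0, "tz": 3.3, "wx": 0, "wy": 0, "wz": 0, "gripper": 0.3},
    {"tx": 0, "ty": 0, "tz": 3.3, "wx": 0, "wy": 0, "wz": 0, "gripper": 0.3},
  ],
)

```text
time: 23.02
position: [0.6092, -0.0537, 0.0578]
tool_rot: [-3.032, -0.821, -0.0]
ft_force: [0.2, 0.0, -0.5]
grip_width: 0.48
grip_force: 15.0
```

Emit:
jog_arm(
  increments=[
    {"tx": 0, "ty": 0, "tz": 0, "wx": 0, "wy": 0, "wz": 0, "gripper": 0.6},
    {"tx": 0, "ty": 0, "tz": 0, "wx": 0, "wy": 0, "wz": 0, "gripper": 0.8},
    {"tx": 0, "ty": 0, "tz": 0, "wx": 0, "wy": 0, "wz": 0, "gripper": 0.8},
    {"tx": 0, "ty": 0, "tz": 0, "wx": 0, "wy": 0, "wz": 0, "gripper": 0.8},
    {"tx": 0, "ty": 0, "tz": 0, "wx": 0, "wy": 0, "wz": 0, "gripper": 0.8},
  ],
)

```text
time: 23.43
position: [0.6093, -0.0539, 0.0579]
tool_rot: [3.032, 0.821, 0.001]
ft_force: [-0.2, 0.2, 0.6]
grip_width: 0.756
grip_force: 0.0
```

Emit:
jog_arm(
  increments=[
    {"tx": 0, "ty": 0, "tz": -15, "wx": 0, "wy": 0, "wz": 0, "gripper": 0.8},
    {"tx": 0, "ty": 0, "tz": -50, "wx": 0, "wy": 0, "wz": 0, "gripper": 0.8},
    {"tx": 0, "ty": 0, "tz": -90, "wx": 0, "wy": 0, "wz": 0, "gripper": 0.9},
    {"tx": 0, "ty": 0, "tz": -130, "wx": 0, "wy": 0, "wz": 0, "gripper": 1},
    {"tx": 0, "ty": 0, "tz": -160, "wx": 0, "wy": 0, "wz": 0, "gripper": 1},
  ],
)

```text
time: 23.85
position: [0.6099, -0.0543, 0.2214]
tool_rot: [3.032, 0.82, 0.005]
ft_force: [1.4, 0.4, 1.0]
grip_width: 0.947
grip_force: 0.0
```

Run:
```python
from h import *
for _ in range(4): vision.get_image("top")
plan([((.6,.12,.22),-30),((.58,.3,.22),0),((.5685,.4119,.22),0),((.5685,.4119,.04),0)])
```

```text
t 24.05 [ 0.6096 -0.0539  0.2187] yaw -59.7 tilt [ 0.002  0.001 -1.   ] grip 0.99 0.0
(0.6, 0.12, 0.22) -30 tx 79 ty -155 tz -1 wz -0.518 len 174
(0.58, 0.3, 0.22) 0 tx 146 ty -107 tz -0 wz -0.524 len 181
(0.5685, 0.4119, 0.22) 0 tx 112 ty -11 tz -0 wz 0.000 len 112
(0.5685, 0.4119, 0.04) 0 tx 0 ty 0 tz 180 wz 0.000 len 180
```

Emit:
jog_arm(
  increments=[
    {"tx": 16, "ty": -31, "tz": 0, "wx": 0, "wy": 0, "wz": -0.105, "gripper": 1},
    {"tx": 32, "ty": -62, "tz": 0, "wx": 0, "wy": 0, "wz": -0.21, "gripper": 1},
    {"tx": 48, "ty": -93, "tz": 0, "wx": 0, "wy": 0, "wz": -0.315, "gripper": 1},
    {"tx": 64, "ty": -124, "tz": 0, "wx": 0, "wy": 0, "wz": -0.42, "gripper": 1},
    {"tx": 79, "ty": -155, "tz": 0, "wx": 0, "wy": 0, "wz": -0.52, "gripper": 1},
  ],
)

```text
time: 24.47
position: [0.5978, 0.1216, 0.2157]
tool_rot: [-2.715, -1.58, 0.005]
ft_force: [0.2, 0.6, -0.5]
grip_width: 0.999
grip_force: 0.0
```

Emit:
jog_arm(
  increments=[
    {"tx": 29, "ty": -21, "tz": 0, "wx": 0, "wy": 0, "wz": -0.105, "gripper": 1},
    {"tx": 58, "ty": -43, "tz": 0, "wx": 0, "wy": 0, "wz": -0.21, "gripper": 1},
    {"tx": 88, "ty": -64, "tz": 0, "wx": 0, "wy": 0, "wz": -0.315, "gripper": 1},
    {"tx": 117, "ty": -86, "tz": 0, "wx": 0, "wy": 0, "wz": -0.42, "gripper": 1},
    {"tx": 146, "ty": -107, "tz": 0, "wx": 0, "wy": 0, "wz": -0.524, "gripper": 1},
  ],
)

```text
time: 24.88
position: [0.5775, 0.3014, 0.2155]
tool_rot: [-2.212, -2.229, 0.005]
ft_force: [0.7, -0.3, 0.1]
grip_width: 1.004
grip_force: 0.0
```

Emit:
jog_arm(
  increments=[
    {"tx": 30, "ty": -3, "tz": 0, "wx": 0, "wy": 0, "wz": 0, "gripper": 1},
    {"tx": 60, "ty": -6, "tz": 0, "wx": 0, "wy": 0, "wz": 0, "gripper": 1},
    {"tx": 90, "ty": -9, "tz": 0, "wx": 0, "wy": 0, "wz": 0, "gripper": 1},
    {"tx": 112, "ty": -11, "tz": 0, "wx": 0, "wy": 0, "wz": 0, "gripper": 1},
    {"tx": 112, "ty": -11, "tz": 0, "wx": 0, "wy": 0, "wz": 0, "gripper": 1},
  ],
)

```text
time: 25.3
position: [0.5637, 0.4187, 0.2141]
tool_rot: [-2.206, -2.23, 0.005]
ft_force: [-1.3, 0.8, -0.6]
grip_width: 1.001
grip_force: 0.0
```

Run:
```python
from h import *
for _ in range(4): vision.get_image("top")
im=vision.get_image("wrist");cv2.imwrite("pics/w9.png",im["color"])
for d in vision.spot_in("wrist","cup"): print(d["conf"],np.round(d["bbox"]),fit([im],[d["bbox"]],.029,.085))
a=np.linspace(0,2*np.pi,60);q=np.array([proj(im,(.5685+.03*np.cos(t),.4119+.03*np.sin(t),.085)) for t in a]);print("rim pred",q.min(0),q.max(0))
plan([((.5685,.4119,.12),0),((.5685,.4119,.04),0)])
```

```text
0.85 [283. 158. 347. 226.] (array([0.5636, 0.4065]), np.float64(4.0))
rim pred [287.17702841 158.2688883 ] [353.56990327 223.03197328]
t 25.6 [0.5686 0.4096 0.2175] yaw -0.0 tilt [-0.    -0.001 -1.   ] grip 1.0 0.0
(0.5685, 0.4119, 0.12) 0 tx 2 ty -0 tz 97 wz -0.001 len 97
(0.5685, 0.4119, 0.04) 0 tx 0 ty 0 tz 80 wz 0.000 len 80
```

View pics/w9.png

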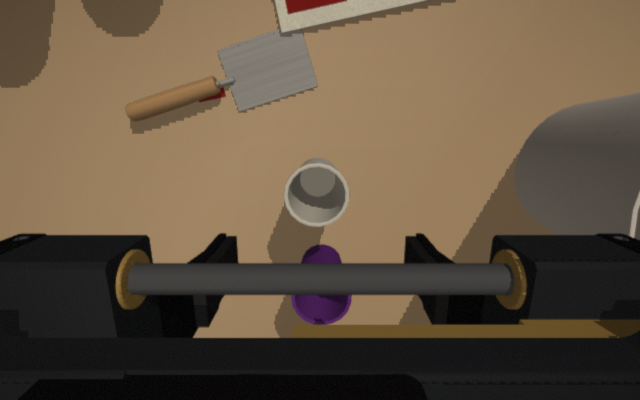

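The cup's rim is centred at (317,195), predicted (320,191), so the cup is at about (0.566,0.408). The purple cup at (321,285) lies clear of both finger paths.

Emit:
jog_arm(
  increments=[
    {"tx": -2, "ty": -3, "tz": 30, "wx": 0, "wy": 0, "wz": 0, "gripper": 1},
    {"tx": -2, "ty": -3, "tz": 60, "wx": 0, "wy": 0, "wz": 0, "gripper": 1},
    {"tx": -2, "ty": -3, "tz": 85, "wx": 0, "wy": 0, "wz": 0, "gripper": 1},
    {"tx": -2, "ty": -3, "tz": 110, "wx": 0, "wy": 0, "wz": 0, "gripper": 1},
    {"tx": -2, "ty": -3, "tz": 130, "wx": 0, "wy": 0, "wz": 0, "gripper": 1},
  ],
)

```text
time: 26.02
position: [0.5648, 0.4078, 0.0859]
tool_rot: [-2.222, -2.221, 0.002]
ft_force: [0.3, 0.9, -0.5]
grip_width: 1.005
grip_force: 0.0
```

Emit:
jog_arm(
  increments=[
    {"tx": 0, "ty": 0, "tz": 15, "wx": 0, "wy": 0, "wz": 0, "gripper": 1},
    {"tx": 0, "ty": 0, "tz": 30, "wx": 0, "wy": 0, "wz": 0, "gripper": 1},
    {"tx": 0, "ty": 0, "tz": 40, "wx": 0, "wy": 0, "wz": 0, "gripper": 1},
    {"tx": 0, "ty": 0, "tz": 47, "wx": 0, "wy": 0, "wz": 0, "gripper": 1},
    {"tx": 0, "ty": 0, "tz": 47, "wx": 0, "wy": 0, "wz": 0, "gripper": 1},
  ],
)

```text
time: 26.43
position: [0.5644, 0.4089, 0.0394]
tool_rot: [-2.22, -2.223, 0.003]
ft_force: [-0.5, 0.2, -0.2]
grip_width: 1.0
grip_force: 0.0
```

Emit:
jog_arm(
  increments=[
    {"tx": 0, "ty": 0, "tz": 0, "wx": 0, "wy": 0, "wz": 0, "gripper": 0.4},
    {"tx": 0, "ty": 0, "tz": 0, "wx": 0, "wy": 0, "wz": 0, "gripper": 0.4},
    {"tx": 0, "ty": 0, "tz": 0, "wx": 0, "wy": 0, "wz": 0, "gripper": 0.4},
    {"tx": 0, "ty": 0, "tz": 0, "wx": 0, "wy": 0, "wz": 0, "gripper": 0.4},
    {"tx": 0, "ty": 0, "tz": 0, "wx": 0, "wy": 0, "wz": 0, "gripper": 0.4},
  ],
  grip_force=15,
)

```text
time: 26.85
position: [0.5652, 0.4101, 0.0415]
tool_rot: [-2.219, -2.224, -0.002]
ft_force: [-1.4, 0.2, 0.6]
grip_width: 0.705
grip_force: 0.5
```

Emit:
jog_arm(
  increments=[
    {"tx": 0, "ty": 0, "tz": 0, "wx": 0, "wy": 0, "wz": 0, "gripper": 0.4},
    {"tx": 0, "ty": 0, "tz": 0, "wx": 0, "wy": 0, "wz": 0, "gripper": 0.4},
    {"tx": 0, "ty": 0, "tz": 0, "wx": 0, "wy": 0, "wz": 0, "gripper": 0.4},
    {"tx": 0, "ty": 0, "tz": 0, "wx": 0, "wy": 0, "wz": 0, "gripper": 0.4},
    {"tx": 0, "ty": 0, "tz": 0, "wx": 0, "wy": 0, "wz": 0, "gripper": 0.4},
  ],
)

```text
time: 27.27
position: [0.565, 0.4101, 0.0414]
tool_rot: [-2.219, -2.224, -0.001]
ft_force: [-2.0, -0.3, 4.8]
grip_width: 0.682
grip_force: 15.0
```

Run:
```python
from h import *
vision.get_image("top")
plan([((.566,.408,.2),0),((.54,.25,.2),0),((.52,.105,.17),0),((.52,.105,.05),0)])
```

```text
t 27.32 [0.565  0.4101 0.0414] yaw 0.1 tilt [ 0.     0.001 -1.   ] grip 0.685 15.0
(0.566, 0.408, 0.2) 0 tx -2 ty 1 tz -159 wz 0.002 len 159
(0.54, 0.25, 0.2) 0 tx -158 ty -26 tz -0 wz 0.000 len 160
(0.52, 0.105, 0.17) 0 tx -145 ty -20 tz 30 wz 0.000 len 149
(0.52, 0.105, 0.05) 0 tx 0 ty 0 tz 120 wz 0.000 len 120
```

Emit:
jog_arm(
  increments=[
    {"tx": 0, "ty": 0, "tz": -15, "wx": 0, "wy": 0, "wz": 0, "gripper": 0.4},
    {"tx": 0, "ty": 0, "tz": -50, "wx": 0, "wy": 0, "wz": 0, "gripper": 0.4},
    {"tx": 0, "ty": 0, "tz": -90, "wx": 0, "wy": 0, "wz": 0, "gripper": 0.4},
    {"tx": 0, "ty": 0, "tz": -130, "wx": 0, "wy": 0, "wz": 0, "gripper": 0.4},
    {"tx": 0, "ty": 0, "tz": -160, "wx": 0, "wy": 0, "wz": 0, "gripper": 0.4},
  ],
)

```text
time: 27.73
position: [0.5658, 0.4095, 0.2045]
tool_rot: [2.219, 2.222, 0.004]
ft_force: [0.4, 1.0, -1.7]
grip_width: 0.681
grip_force: 15.0
```

Emit:
jog_arm(
  increments=[
    {"tx": -20, "ty": -3, "tz": 0, "wx": 0, "wy": 0, "wz": 0, "gripper": 0.4},
    {"tx": -52, "ty": -8, "tz": 0, "wx": 0, "wy": 0, "wz": 0, "gripper": 0.4},
    {"tx": -86, "ty": -13, "tz": 0, "wx": 0, "wy": 0, "wz": 0, "gripper": 0.4},
    {"tx": -122, "ty": -19, "tz": 0, "wx": 0, "wy": 0, "wz": 0, "gripper": 0.4},
    {"tx": -160, "ty": -25, "tz": 0, "wx": 0, "wy": 0, "wz": 0, "gripper": 0.4},
  ],
)

```text
time: 28.15
position: [0.5396, 0.2482, 0.2005]
tool_rot: [2.218, 2.224, -0.001]
ft_force: [0.4, -0.2, -1.0]
grip_width: 0.689
grip_force: 15.0
```

Emit:
jog_arm(
  increments=[
    {"tx": -36, "ty": -5, "tz": 5, "wx": 0, "wy": 0, "wz": 0, "gripper": 0.4},
    {"tx": -72, "ty": -10, "tz": 10, "wx": 0, "wy": 0, "wz": 0, "gripper": 0.4},
    {"tx": -105, "ty": -14, "tz": 20, "wx": 0, "wy": 0, "wz": 0, "gripper": 0.4},
    {"tx": -130, "ty": -18, "tz": 30, "wx": 0, "wy": 0, "wz": 0, "gripper": 0.4},
    {"tx": -145, "ty": -20, "tz": 40, "wx": 0, "wy": 0, "wz": 0, "gripper": 0.4},
  ],
)

```text
time: 28.57
position: [0.52, 0.0999, 0.1607]
tool_rot: [2.224, 2.218, -0.001]
ft_force: [-0.5, -0.2, -1.9]
grip_width: 0.685
grip_force: 15.0
```

Run:
```python
from h import *
for _ in range(4): vision.get_image("top")
im=vision.get_image("wrist");cv2.imwrite("pics/w10.png",im["color"])
c=np.array((.52,.105));print([np.round(proj(im,(*(c+q),.005))) for q in((0,.04),(.04,0),(-.04,0))])
plan([((.52,.105,.07),0),((.52,.105,.0464),0)])
```

```text
[array([319., 147.]), array([360., 189.]), array([278., 189.])]
t 28.82 [0.5209 0.1061 0.1613] yaw 0.2 tilt [ 0.001  0.001 -1.   ] grip 0.688 15.0
(0.52, 0.105, 0.07) 0 tx -1 ty -1 tz 91 wz 0.003 len 91
(0.52, 0.105, 0.0464) 0 tx 0 ty 0 tz 24 wz 0.000 len 24
```

View pics/w10.png

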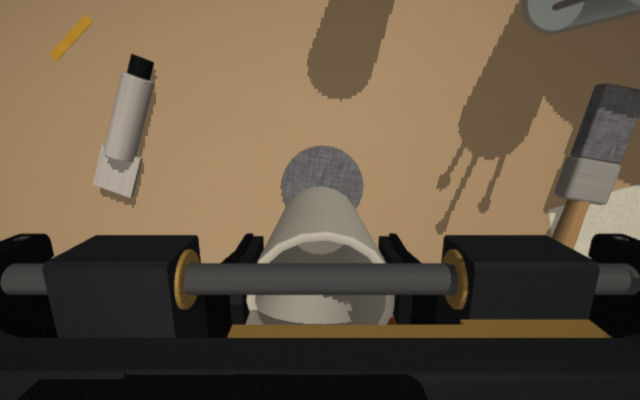

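The cup is held upright, and the mat spans 281–363 with its top edge at 146, within 3 mm of target. I lower it.

Emit:
jog_arm(
  increments=[
    {"tx": 0, "ty": 0, "tz": 15, "wx": 0, "wy": 0, "wz": 0, "gripper": 0.4},
    {"tx": 0, "ty": 0, "tz": 38, "wx": 0, "wy": 0, "wz": 0, "gripper": 0.4},
    {"tx": 0, "ty": 0, "tz": 60, "wx": 0, "wy": 0, "wz": 0, "gripper": 0.4},
    {"tx": 0, "ty": 0, "tz": 80, "wx": 0, "wy": 0, "wz": 0, "gripper": 0.4},
    {"tx": 0, "ty": 0, "tz": 96, "wx": 0, "wy": 0, "wz": 0, "gripper": 0.4},
  ],
)

```text
time: 29.23
position: [0.5205, 0.1068, 0.0637]
tool_rot: [-2.215, -2.227, 0.0]
ft_force: [0.5, 0.6, -2.1]
grip_width: 0.683
grip_force: 15.0
```

Emit:
jog_arm(
  increments=[
    {"tx": 0, "ty": 0, "tz": 5, "wx": 0, "wy": 0, "wz": 0, "gripper": 0.4},
    {"tx": 0, "ty": 0, "tz": 9, "wx": 0, "wy": 0, "wz": 0, "gripper": 0.4},
    {"tx": 0, "ty": 0, "tz": 13, "wx": 0, "wy": 0, "wz": 0, "gripper": 0.4},
    {"tx": 0, "ty": 0, "tz": 15, "wx": 0, "wy": 0, "wz": 0, "gripper": 0.4},
    {"tx": 0, "ty": 0, "tz": 15, "wx": 0, "wy": 0, "wz": 0, "gripper": 0.4},
  ],
)

```text
time: 29.65
position: [0.521, 0.1051, 0.0503]
tool_rot: [2.218, 2.224, 0.001]
ft_force: [0.3, 0.1, -2.2]
grip_width: 0.684
grip_force: 15.0
```

Emit:
jog_arm(
  increments=[
    {"tx": 0, "ty": 0, "tz": 0, "wx": 0, "wy": 0, "wz": 0, "gripper": 0.4},
    {"tx": 0, "ty": 0, "tz": 0, "wx": 0, "wy": 0, "wz": 0, "gripper": 0.4},
    {"tx": 0, "ty": 0, "tz": 0, "wx": 0, "wy": 0, "wz": 0, "gripper": 0.4},
    {"tx": 0, "ty": 0, "tz": 0, "wx": 0, "wy": 0, "wz": 0, "gripper": 0.4},
    {"tx": 0, "ty": 0, "tz": 0, "wx": 0, "wy": 0, "wz": 0, "gripper": 0.4},
  ],
)

```text
time: 30.07
position: [0.5207, 0.1047, 0.05]
tool_rot: [2.219, 2.224, 0.001]
ft_force: [0.4, 0.0, -2.2]
grip_width: 0.685
grip_force: 15.0
```

Emit:
jog_arm(
  increments=[
    {"tx": 0, "ty": 0, "tz": 1.5, "wx": 0, "wy": 0, "wz": 0, "gripper": 0.4},
    {"tx": 0, "ty": 0, "tz": 2.5, "wx": 0, "wy": 0, "wz": 0, "gripper": 0.4},
    {"tx": 0, "ty": 0, "tz": 3.3, "wx": 0, "wy": 0, "wz": 0, "gripper": 0.4},
    {"tx": 0, "ty": 0, "tz": 3.3, "wx": 0, "wy": 0, "wz": 0, "gripper": 0.4},
    {"tx": 0, "ty": 0, "tz": 3.3, "wx": 0, "wy": 0, "wz": 0, "gripper": 0.4},
  ],
)

```text
time: 30.48
position: [0.5206, 0.1049, 0.0466]
tool_rot: [-2.219, -2.224, -0.0]
ft_force: [-1.1, 0.8, 0.1]
grip_width: 0.684
grip_force: 15.0
```

Emit:
jog_arm(
  increments=[
    {"tx": 0, "ty": 0, "tz": 0, "wx": 0, "wy": 0, "wz": 0, "gripper": 0.8},
    {"tx": 0, "ty": 0, "tz": 0, "wx": 0, "wy": 0, "wz": 0, "gripper": 1},
    {"tx": 0, "ty": 0, "tz": 0, "wx": 0, "wy": 0, "wz": 0, "gripper": 1},
    {"tx": 0, "ty": 0, "tz": 0, "wx": 0, "wy": 0, "wz": 0, "gripper": 1},
    {"tx": 0, "ty": 0, "tz": 0, "wx": 0, "wy": 0, "wz": 0, "gripper": 1},
  ],
)

```text
time: 30.9
position: [0.5207, 0.1046, 0.0465]
tool_rot: [2.219, 2.223, 0.0]
ft_force: [-1.0, 0.5, 1.1]
grip_width: 0.956
grip_force: 0.0
```

Emit:
jog_arm(
  increments=[
    {"tx": 0, "ty": 0, "tz": -15, "wx": 0, "wy": 0, "wz": 0, "gripper": 1},
    {"tx": 0, "ty": 0, "tz": -50, "wx": 0, "wy": 0, "wz": 0, "gripper": 1},
    {"tx": 0, "ty": 0, "tz": -90, "wx": 0, "wy": 0, "wz": 0, "gripper": 1},
    {"tx": 0, "ty": 0, "tz": -130, "wx": 0, "wy": 0, "wz": 0, "gripper": 1},
    {"tx": 0, "ty": 0, "tz": -170, "wx": 0, "wy": 0, "wz": 0, "gripper": 1},
  ],
)

```text
time: 31.32
position: [0.5202, 0.1043, 0.2183]
tool_rot: [2.22, 2.223, -0.0]
ft_force: [0.6, 0.5, 0.1]
grip_width: 1.001
grip_force: 0.0
```

Emit:
jog_arm(
  increments=[
    {"tx": 35, "ty": 0, "tz": -10, "wx": 0, "wy": 0, "wz": 0, "gripper": 1},
    {"tx": 70, "ty": 0, "tz": -20, "wx": 0, "wy": 0, "wz": 0, "gripper": 1},
    {"tx": 105, "ty": 0, "tz": -30, "wx": 0, "wy": 0, "wz": 0, "gripper": 1},
    {"tx": 140, "ty": 0, "tz": -40, "wx": 0, "wy": 0, "wz": 0, "gripper": 1},
    {"tx": 160, "ty": 0, "tz": -40, "wx": 0, "wy": 0, "wz": 0, "gripper": 1},
  ],
)

```text
time: 31.73
position: [0.52, 0.2702, 0.2585]
tool_rot: [-2.213, -2.228, -0.007]
ft_force: [-0.7, 0.7, 0.5]
grip_width: 1.005
grip_force: 0.0
```

Run:
```python
from h import *
for _ in range(4): im=vision.get_image("top")
s=vision.get_image("side")
o=np.hstack([cv2.resize(im["color"][90:240,220:480],(400,231),interpolation=3),cv2.resize(s["color"][130:290,250:480],(400,278),interpolation=3)[:231]])
cv2.imwrite("pics/f.png",np.vstack([cv2.resize(im["color"][90:240,230:460],(800,522),interpolation=3)]))
cv2.imwrite("pics/g.png",cv2.resize(s["color"][130:290,250:480],(800,556),interpolation=3))
for c,I in(("top",im),("side",s)):
    for n,r,h,z in(("cup",.029,.085,0),("bottle",.02,.114,0),("pot",.028,.049,0),("spray_can",.024,.11,0)):
        for d in vision.spot_in(c,n)[:2]: print(c,n,round(d["conf"],2),np.round(d["bbox"]),fit([I],[d["bbox"]],r,h))
```

```text
top cup 0.65 [250. 158. 277. 181.] (array([0.5228, 0.1088]), np.float64(3.3))
top cup 0.58 [170. 142. 200. 166.] (array([0.5673, 0.3053]), np.float64(3.4))
top bottle 0.87 [319. 124. 337. 151.] (array([ 0.599 , -0.0526]), np.float64(0.5))
top pot 0.59 [363. 177. 386. 202.] (array([ 0.4707, -0.1668]), np.float64(1.1))
top spray_can 0.89 [406.  99. 435. 129.] (array([ 0.652 , -0.2837]), np.float64(1.0))
side cup 0.88 [276. 124. 299. 161.] (array([0.5739, 0.3057]), np.float64(1.8))
side cup 0.79 [295. 164. 315. 201.] (array([0.5216, 0.106 ]), np.float64(1.0))
side bottle 0.61 [358. 175. 374. 223.] (array([ 0.6082, -0.0483]), np.float64(2.1))
side pot 0.64 [333. 247. 360. 274.] (array([ 0.4714, -0.1673]), np.float64(3.8))
side spray_can 0.73 [430. 228. 459. 274.] (array([ 0.6541, -0.2775]), np.float64(3.2))
```

View pics/f.png

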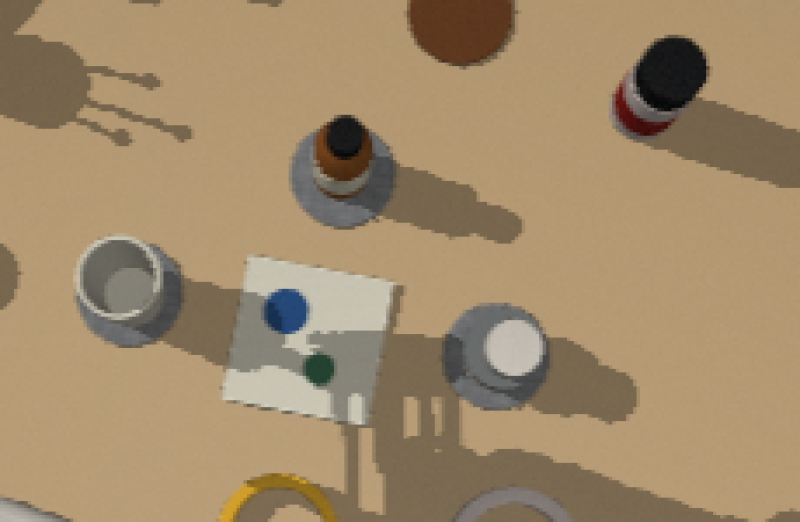

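View pics/g.png

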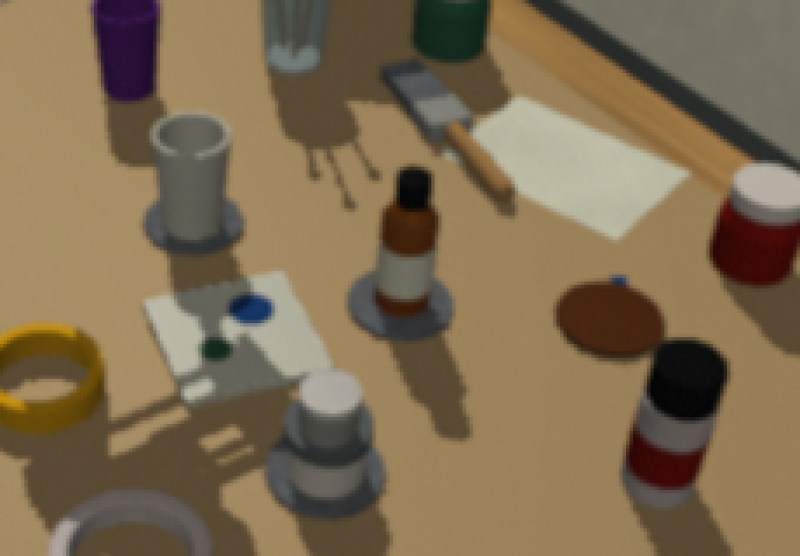

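All four pieces stand upright on their mats. In the top crop the cup is at (128,285), the bottle at (343,185) and the pot with the tin at (505,350). The spray can is unmoved at (655,90). I hand in.

Run:
```python
from h import *
print(ctrl.close_job())
```

```text
the job is handed in; nothing more can be done
None
```

The job is handed in: the cup is on the left mat, the bottle on the rear mat, and the pot on the right mat with the tin on its lid. All four look upright and centred to within a few millimetres in the final pictures, the spray can has not moved, and the judge returned no verdict.

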